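# Close the bottle leak-test cell with the wing key

### The arm

A 7-joint arm with a two-finger parallel gripper is mounted at the origin on the work surface. World frame = base frame: x ahead of the robot, y to its left, z up, the work surface at z = 0. Lengths are in m, angles in rad, forces in N, time in s.
With the tool pointing down it reaches from about 0.35 to 0.9 m from the base axis. Payload 8.1 kg.
Tool frame: the origin (TCP) lies midway between the tips of the shut fingers; the grasp point (between the pads) lies 19 mm behind it (arm.hold_point_z is the distance from the TCP to the grasp point, in m); z points along the fingers, y is the direction in which the jaws open and shut (so a half turn about z gives the same grasp; the last joint's range is limited). The gripper opens to 92 mm and grips with 3 to 60 N. Pads are 19 mm wide; open, the fingers measure 130 mm over their backs; the gripper's body (75 mm by 190 mm) begins 47 mm behind the grasp point.
Start: joints at [1.164, 0.434, 0.025, 1.573, -0.012, 1.134, -0.075], TCP at [0.187, -0.596, 0.227] pointing down, gripper open.
Joint ranges: [-2.62, 2.62], [-0.44, 2.09], [-1.27, 1.32], [0.08, 2.57], [-1.32, 4.46], [0.12, 2], [-2.74, 2.74]. Speed limits (rad/s): [2.22, 2.22, 3.01, 3.01, 3.14, 3.14, 3.14].

### API

Orientations are given as a rotation vector (axis times angle).
In Python, from cell import arm gives the robot as it stands.
- The arm moves only by the shell command python3 -m pendant 'ROWS' [FORCE]. ROWS is JSON, a list of rows, each a list of 3 entries, a list of its own where there are three numbers: the shift along the tool's x, y, z in m, then the turn, a rotation vector about the tool's x, y, z in degrees, then the finger opening in m, from 0 to 0.0918. A call has 1 to 10 rows; each row shifts and turns the commanded pose from where the row before left it, along the tool's axes as they then stand; what a row does not reach is not made up. A row lasts 1/8 s, in which the tool goes at most 62.5 mm and 10.7 degrees, less where a joint would pass 70% of its speed; a pose out of reach is approached as far as the arm can. A call with a gripper value outside its range is refused whole. The fingers move at their own pace and stop on an object; FORCE is the grip in N (left out, the last holds). Time passes only in rows, so rows that do not move let the fingers close. It gives the time, the measured TCP pose, the force and the opening at its end, in the units of the state.
- arm.observe(): the state, without advancing time (a new reading comes with each control period).
- arm.get_image(name): name is "side" or "top"; returns (picture, depth): 400x640x3 uint8, red, green, blue; 400x640 float32, m along the optical axis (not along the pixel's ray), 0 where there is no reading.
- arm.camera_params(name): a dict with "fovy" (degrees; the focal length in pixels is half the picture's height over the tangent of half this angle, whatever the lens; pixels are square), "cx", "cy" (the principal point, pixels), "k1" (the pictures are not rectified: a ray, as slopes to the right and down, at radius r is drawn at 1 + k1 r^2 times it, then the intrinsics apply), "rvec" (rotation vector, rad) and "tvec" (3), from world to camera coordinates, as OpenCV has them. Camera axes: x right, y down, z forward; pixel columns grow to the right and rows downward; lengths in m; the calibration is good to about 2 mm. A picture is of the moment at which its call begins. camera_params takes no time and is no camera call.
- arm.sign_off(): hands the job in, once; it reports no verdict.
Trained networks look in the newest picture that a camera, given by its name, has taken for a name from the list of things; names that differ only in an ending like _2 or _b are one class to them, and where a whole thing is asked for, a point or a joint stands for the part that bears it (a point fixed in the world has none). Each returns a list of dicts, best first, with "conf" (0 to 1); they miss things now and then, are a little off and sometimes report something else, mostly with a low value. They report only what shows in the picture. A call takes as long as a camera call. They do not tell look-alikes from the thing itself.
- arm.look_for(camera, label): "rect" ([centre column, centre row, width, height] in pixels, round what is visible of it).
- arm.masks_of(camera, label): "pixels" (400x640 bool, what is visible of it) and "rect" ([centre column, centre row, width, height] in pixels, round what is visible of it).
The state is a dict: "clock": time; "joints": joint angles; "dq": joint speeds; "joint_efforts": joint torques, N m; "position": TCP position; "ee_rot": TCP orientation; "force": force on the tool from outside, world axes, zero at the start; "ft_torque": the same for the moment, N m; "width": opening from 0.0 (shut) to 1.0 (fully open).
Only numpy, scipy, OpenCV 4.12 (cv2) and the standard library are available. Lean on these libraries where they do the work, as an engineer would, in place of code of your own. Each camera call takes 0.05 s, during which the arm holds its last target.

### The job

The cover of the bottle leak-test cell is half tightened: one pair of opposite wing nuts has had its first pass and stands about half way, on the yellow marks, and the other pair is still loose. Draw the T-handled wing key out of its holder by the arm that sticks out, stand it on the round blue pad, let go, take it again by its red centre hub, and with it turn the two loose nuts clockwise to about half way too (yellow marks). Only then turn all four fully home (green marks) in cross order, a nut, then the one opposite, then the other two; last, stand the key upright on the blue pad and let go, with all other things on the desk left where they are and the fingers kept off the cell.

Things in the scene. Friction and masses are not known exactly. Their poses are not given: they have to be found in the camera images.
- cell: leak-test cell, fixed: aluminium box 176 x 176 mm, clear cover, a bottle inside. Origin: centre of its underside on the desk, z up. Cover top 64 mm above the desk; only the wing nuts stand higher (24 mm above the cover, 64 mm from its centre; nuts 1 to 4 at 45, 135, 225, 315 degrees from the cell's +x). Yellow (half way) and green (home) marks on the cover beside each nut.
- pad: round blue pad, fixed, 140 mm across, 4 mm thick, origin at the centre of its underside
- holder: grey key holder, fixed: a roofed garage open at its own -x end, floor 6 mm thick, 66 mm wide (54 inside), from 22 mm in front of to 93 mm behind its origin; roof underside 80, top 85 mm above the desk. Origin on the desk under the key's centre at the start. The key leaves along the holder's -x: only after 105 mm is all of it clear of the roof (8 mm headroom over the hub till then).
- key_hub (a point): centre of the square red hub (24 x 24 mm, 26 tall) of the T-handled steel wing key, which balances on this axis. x runs along the crossbar, z up; the two ways round are alike. Crossbar 160 x 14 mm, 12 tall, its mid height 17 mm below this point. The head's underside is 53 mm below this point.
- key_arm (a point): point on the crossbar's middle line 66 mm from the key's centre, on the arm that sticks out of the holder at the start (the bar's mid height, 17 mm below the hub centre)
- key: the same key, about 180 g, origin at the centre of the underside of its head, x along the crossbar, z up. Head 36 mm (x) by 32 mm (y); a slot 12 mm wide, 22 mm deep (mouth flared to 20 mm) runs through the head from below along x, parallel to the bar, open at both ends; it fits over a wing. The key stands steadily on its head.
- nut1 (a joint): wing nut 1, opposite nut 3: angle in rad, grows clockwise seen from above. 0 = loosest (wing across the line to the cover's centre), 0.785 = half way (yellow marks), 1.571 = home at a hard stop (green marks, wing points at the cover's centre). Starts at 0.65 to 0.9, stays where left, takes 0.12 N m to turn. The key has about 0.1 rad of play on the wing.
- nut1_wing (a point): centre of the black wing of nut 1, on the nut's axis, 15 mm above the cover; x runs along the wing. Wing 40 mm long, 8 mm thick, top edge rounded, from 9 mm below to 9 mm above this point, on a steel collar 32 mm across whose top is 9 mm below this point: there the key's head comes to rest.
- nut2 (a joint): wing nut 2, opposite nut 4: angle in rad, grows clockwise seen from above. 0 = loosest (wing across the line to the cover's centre), 0.785 = half way (yellow marks), 1.571 = home at a hard stop (green marks, wing points at the cover's centre). Starts at 0 to 0.25, stays where left, takes 0.12 N m to turn. The key has about 0.1 rad of play on the wing.
- nut2_wing (a point): centre of the black wing of nut 2, on the nut's axis, 15 mm above the cover; x runs along the wing. Wing 40 mm long, 8 mm thick, top edge rounded, from 9 mm below to 9 mm above this point, on a steel collar 32 mm across whose top is 9 mm below this point: there the key's head comes to rest.
- nut3 (a joint): wing nut 3, opposite nut 1: angle in rad, grows clockwise seen from above. 0 = loosest (wing across the line to the cover's centre), 0.785 = half way (yellow marks), 1.571 = home at a hard stop (green marks, wing points at the cover's centre). Starts at 0.65 to 0.9, stays where left, takes 0.12 N m to turn. The key has about 0.1 rad of play on the wing.
- nut3_wing (a point): centre of the black wing of nut 3, on the nut's axis, 15 mm above the cover; x runs along the wing. Wing 40 mm long, 8 mm thick, top edge rounded, from 9 mm below to 9 mm above this point, on a steel collar 32 mm across whose top is 9 mm below this point: there the key's head comes to rest.
- nut4 (a joint): wing nut 4, opposite nut 2: angle in rad, grows clockwise seen from above. 0 = loosest (wing across the line to the cover's centre), 0.785 = half way (yellow marks), 1.571 = home at a hard stop (green marks, wing points at the cover's centre). Starts at 0 to 0.25, stays where left, takes 0.12 N m to turn. The key has about 0.1 rad of play on the wing.
- nut4_wing (a point): centre of the black wing of nut 4, on the nut's axis, 15 mm above the cover; x runs along the wing. Wing 40 mm long, 8 mm thick, top edge rounded, from 9 mm below to 9 mm above this point, on a steel collar 32 mm across whose top is 9 mm below this point: there the key's head comes to rest.
- nozzle_cap: bystander, to be left alone: orange nozzle cap, 42 mm wide, 42 mm tall
- white_bottle: bystander, to be left alone: white sample bottle, 60 mm wide, 130 mm tall
- jar: bystander, to be left alone: clear jar with a green lid, 56 mm wide, 60 mm tall
- calipers: bystander, to be left alone: steel calipers lying flat, 200 mm long, 12 mm thick
- mouse: bystander, to be left alone: grey computer mouse, 100 x 58 mm, 31 mm tall
- gasket: bystander, to be left alone: black rubber ring, 70 mm across, 6 mm thick, lying flat
- marker: bystander, to be left alone: white marker pen with a red cap, 128 mm long, 16 mm thick, lying
Things that resemble listed ones, but are neither listed nor needed, are in the scene too. Of the things like the pad, leave any that is grey or turquoise; of the rest the smaller one is meant.

How it is judged:
On the way, in this order (a step that is already met when the one before it is completed fails the run):
1. the key stands upright on the pad, out of the holder and let go, with the two loose nuts not turned yet (horizontal distance between key_hub and pad below 0.055 m and height (world z) of key_hub between 0.05 and 0.064 m and angle between key_hub's own z axis and vertical below 0.1 rad and contact force between the fingers and key below 0.2 N and value of joint each of nut2, nut4 below 0.42 rad), for 0.1 s.
2. with the key held by its hub, all four nuts are half way (0.5 to 1.12 rad) (value of joint nut1 between 0.5 and 1.12 rad and value of joint nut2 between 0.5 and 1.12 rad and value of joint nut3 between 0.5 and 1.12 rad and value of joint nut4 between 0.5 and 1.12 rad and distance between the grasp point and key_hub below 0.045 m), for 0.1 s.
3. with the key held by its hub, one nut and the nut opposite are home (over 1.38 rad), the other two still half way (((value of joint each of nut1, nut3 above 1.38 rad and value of joint nut2 between 0.5 and 1.12 rad and value of joint nut4 between 0.5 and 1.12 rad and distance between the grasp point and key_hub below 0.045 m) or (value of joint each of nut2, nut4 above 1.38 rad and value of joint nut1 between 0.5 and 1.12 rad and value of joint nut3 between 0.5 and 1.12 rad and distance between the grasp point and key_hub below 0.045 m))), for 0.1 s.
At the end, for the whole second after the job is handed in: All four nuts are home (over 1.38 rad, that is within about 11 degrees of the stop), and the key stands upright (within 6 degrees) and at rest on the pad, its axis within 55 mm of the pad's centre, let go (value of joint each of nut1, nut2, nut3, nut4 above 1.38 rad and horizontal distance between key_hub and pad below 0.055 m and height (world z) of key_hub between 0.05 and 0.064 m and angle between key_hub's own z axis and vertical below 0.1 rad and contact force between the fingers and key below 0.2 N and linear speed of key below 0.02 m/s); the robot touches nothing.
It fails at once if a nut is turned beyond half way (over 1.12 rad) while another has not had its first pass (under 0.5 rad) (value of joint any of nut1, nut2, nut3, nut4 above 1.12 rad and value of joint any of nut1, nut2, nut3, nut4 below 0.5 rad).
It fails at once if out of cross order: two neighbouring nuts have been brought home while the other two are still half way ((value of joint each of nut1, nut2 above 1.38 rad and value of joint each of nut3, nut4 below 1.12 rad) or (value of joint each of nut2, nut3 above 1.38 rad and value of joint each of nut4, nut1 below 1.12 rad) or (value of joint each of nut3, nut4 above 1.38 rad and value of joint each of nut1, nut2 below 1.12 rad) or (value of joint each of nut4, nut1 above 1.38 rad and value of joint each of nut2, nut3 below 1.12 rad)).
It fails at once if the fingers push on the cell or a nut (contact force between the fingers and cell above 2 N).
It fails at once if a bystander is moved by more than 30 mm (distance of any of nozzle_cap, white_bottle, jar, calipers, mouse, gasket, marker from where it was at the start of the episode above 0.03 m).
It also fails if it takes over 72 s, if anything falls off the work surface, if the arm or the gripper's body presses on something with over 40 N, if the wrist force passes 120 N, or if a joint passes its speed limit or range.

## Working session

There is one attempt and no reset: what is moved stays moved. The work goes in short steps, Python scripts to look and compute and a shell command to move; the robot and the scene stay as the last step left them, time stands still between calls to the robot, and variables do not carry over. Pictures are saved under pics/ and viewed, and the job is handed in when it is done.

```bash
ls; mkdir -p pics; python3 - <<'E'
from cell import arm
import cv2
s=arm.observe()
print({k:(v if not hasattr(v,'round') else v) for k,v in s.items()})
for n in ("top","side"):
    im,d=arm.get_image(n); cv2.imwrite(f"pics/{n}0.png",im[:,:,::-1])
    import numpy as np; np.save(f"pics/{n}0_d.npy",d)
    print(n,arm.camera_params(n))
E
```

```text
pics
{'clock': 0.0, 'joints': array([ 1.16438526,  0.43521792,  0.02497205,  1.57408786, -0.01156818,
        1.13399615, -0.07513184]), 'dq': array([-0.00121387,  0.0020093 ,  0.00087331,  0.00052127, -0.00087186,
        0.00041276,  0.00094452]), 'joint_efforts': array([-9.74305658e-04, -6.67879415e+01,  9.84564051e-01, -3.14462399e+01,
       -6.06279541e-02,  4.30975284e-02,  1.68805377e-04]), 'position': array([ 0.18675888, -0.59591424,  0.22595169]), 'ee_rot': array([-3.10394178e+00, -4.75027878e-01,  6.34005823e-04]), 'force': array([ 0.38391756, -0.22093542, -0.26508065]), 'ft_torque': array([-0.00642623,  0.00195214,  0.02175242]), 'width': 1.0026811810379188}
top {'fovy': 53.719213743207604, 'cx': 315.8507551402714, 'cy': 196.01357723117854, 'k1': -0.07187008661351346, 'rvec': array([ 2.15245028, -2.12615533,  0.1994053 ]), 'tvec': array([-0.03568875,  0.49253569,  1.03144415])}
side {'fovy': 42.68799956346552, 'cx': 326.72908187467647, 'cy': 209.85018061463197, 'k1': 0.057109773834177716, 'rvec': array([ 0.47844271, -2.78800146,  1.07498207]), 'tvec': array([0.4691447 , 0.17518634, 1.2428276 ])}
```

View pics/top0.png

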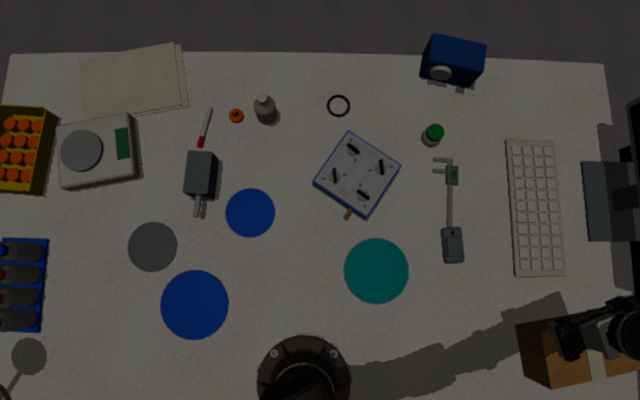

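View pics/side0.png

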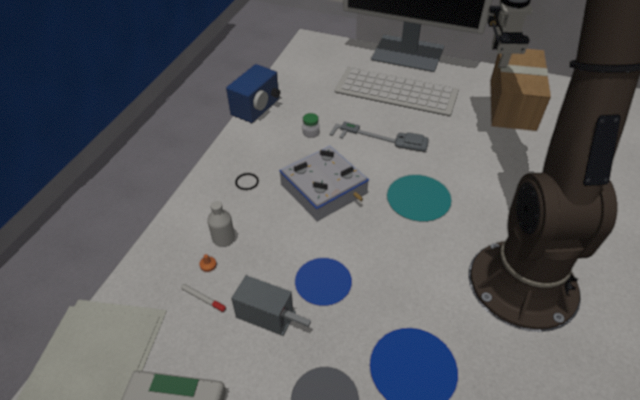

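The top view shows the holder at (201,173) with the key arm sticking out near (198,207), and the cell at (357,175). There are two blue discs, (250,212) and (194,304), plus a grey one at (152,246) and a turquoise one at (376,270). I'll measure these now.

```bash
cat > h.py <<'E'
import numpy as np, cv2
from cell import arm
from scipy.spatial.transform import Rotation as R
def cam(n):
    p=arm.camera_params(n); f=200/np.tan(np.radians(p["fovy"]/2))
    K=np.array([[f,0,p["cx"]],[0,f,p["cy"]],[0,0,1]]); D=np.array([p["k1"],0,0,0,0.])
    Rm,_=cv2.Rodrigues(p["rvec"]); return K,D,Rm,np.array(p["tvec"]),p["rvec"]
def rays(n,uv):
    K,D,Rm,t,_=cam(n); q=cv2.undistortPoints(np.array(uv,float).reshape(-1,1,2),K,D).reshape(-1,2)
    return np.c_[q,np.ones(len(q))]
def on_z(n,uv,z):
    K,D,Rm,t,_=cam(n); r=rays(n,uv)@Rm; c=-Rm.T@t
    return c+r*((z-c[2])/r[:,2])[:,None]
def by_depth(n,uv,d):
    K,D,Rm,t,_=cam(n); return (rays(n,uv)*np.array(d)[:,None]-t)@Rm
def proj(n,X):
    K,D,Rm,t,rv=cam(n); return cv2.projectPoints(np.array(X,float).reshape(-1,1,3),rv,t,K,D)[0].reshape(-1,2)
def cloud(n,d):
    v,u=np.mgrid[0:400,0:640]; P=by_depth(n,np.c_[u.ravel(),v.ravel()],d.ravel()).reshape(400,640,3); P[d==0]=np.nan; return P
def shot(n,tag):
    im,d=arm.get_image(n); cv2.imwrite(f"pics/{tag}.png",im[:,:,::-1]); return im,d
def crop(im,c,w,h,k,tag):
    x,y=int(c[0]-w/2),int(c[1]-h/2); x,y=max(x,0),max(y,0)
    a=cv2.resize(im[y:y+h,x:x+w],None,fx=k,fy=k,interpolation=cv2.INTER_CUBIC)
    a=np.clip(a.astype(float)*1.6,0,255).astype(np.uint8)
    cv2.imwrite(f"pics/{tag}.png",a[:,:,::-1])
def tool():
    s=arm.observe(); r=R.from_rotvec(s["ee_rot"]); return s,np.array(s["position"]),r.as_matrix()
E
python3 - <<'E'
from h import *
im,d=shot("top","top1"); P=cloud("top",d)
for l in ["pad","holder","cell","key_arm","key_hub","key","nut1_wing","nozzle_cap","white_bottle","jar","calipers","mouse","gasket","marker"]:
    r=arm.masks_of("top",l)
    print(l)
    for o in r[:5]:
        m=o["pixels"]; p=P[m]; 
        print("  %.2f"%o["conf"],np.round(o["rect"],1),m.sum(),np.round(np.nanmedian(p,0),3),"zmax",np.round(np.nanpercentile(p[:,2],98),3) if m.sum() else 0)
for c,w,h,k,t in [((200,180),100,100,6,"c_h"),((357,175),100,100,6,"c_c"),((222,255),180,160,4,"c_pads")]:
    crop(im,c,w,h,k,t)
E
```

```text
pad
  0.83 [194.9 304.6  64.8  68.5] 3803 [0.197 0.297 0.005] zmax 0.009
  0.76 [151.6 247.5  51.6  48.3] 1935 [0.352 0.423 0.003] zmax 0.008
  0.61 [251.8 213.5  47.7  52.6] 1847 [0.452 0.154 0.004] zmax 0.008
  0.27 [200.7 176.1  39.3  55.9] 1624 [0.543 0.277 0.083] zmax 0.088
holder
  0.62 [200.6 174.2  38.7  52.2] 1532 [0.543 0.278 0.083] zmax 0.088
cell
  0.79 [355.6 173.5  83.4  87.4] 4318 [ 0.548 -0.135  0.063] zmax 0.086
key_arm
  0.65 [197.4 205.8  11.9  21.6] 149 [0.466 0.291 0.047] zmax 0.051
key_hub
  0.58 [201.4 205.9  15.1  27. ] 147 [0.466 0.291 0.047] zmax 0.051
key
  0.60 [199.6 206.6  14.7  23.7] 161 [0.465 0.291 0.047] zmax 0.051
nut1_wing
  0.51 [362.3 193.4  10.4  11.5] 115 [ 0.49  -0.152  0.072] zmax 0.089
  0.46 [265.3 109.8  25.4  32.9] 582 [0.725 0.111 0.086] zmax 0.132
nozzle_cap
  0.68 [237.3 115.2  17.4   9.8] 157 [0.731 0.202 0.016] zmax 0.043
white_bottle
  0.85 [266.2 110.4  27.7  34. ] 607 [0.726 0.112 0.085] zmax 0.132
jar
  0.80 [433.3 134.9  20.8  27.3] 387 [ 0.671 -0.355  0.058] zmax 0.063
calipers
  0.66 [381.4 170.3  12.2  21.7] 122 [ 0.567 -0.201  0.072] zmax 0.09
  0.61 [447.8 193.1  21.4  67.9] 631 [ 0.559 -0.41   0.007] zmax 0.015
  0.50 [251.8 213.9  45.4  50.7] 1806 [0.451 0.154 0.004] zmax 0.008
mouse
  0.78 [452.2 247.2  26.8  33.6] 775 [ 0.364 -0.406  0.023] zmax 0.034
  0.68 [252.6 211.9  46.3  50.8] 1901 [0.452 0.154 0.004] zmax 0.008
gasket
  0.70 [338.9 108.4  22.1  22.2] 158 [ 0.755 -0.107  0.004] zmax 0.009
marker
  0.74 [364.6 196.1  12.2  12.2] 112 [ 0.49  -0.15   0.073] zmax 0.089
  0.67 [203.6 127.3  20.9  42.8] 238 [0.698 0.296 0.012] zmax 0.018
```

View pics/c_h.png

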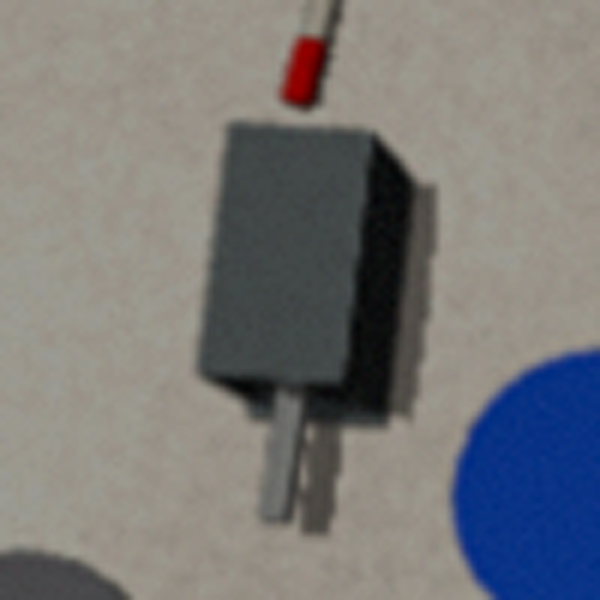

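View pics/c_c.png

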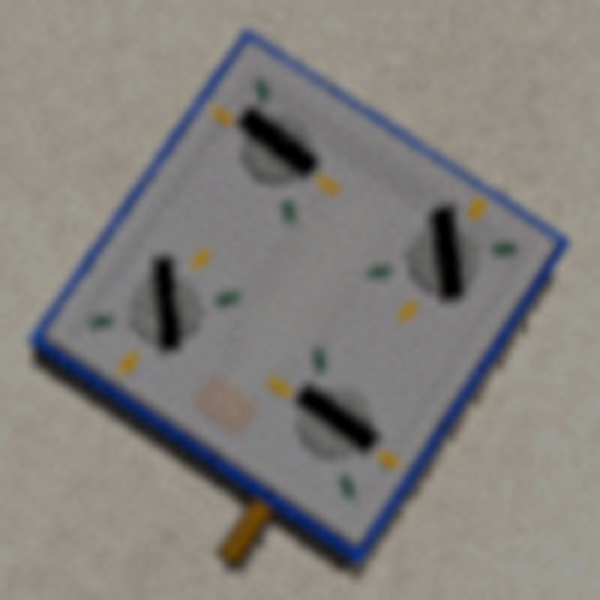

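View pics/c_pads.png

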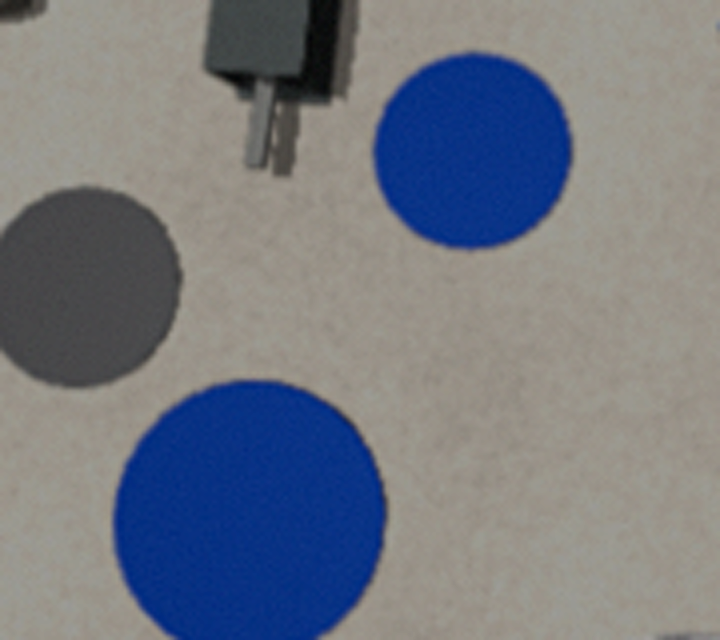

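The smaller blue disc at (250,212) is the pad. The larger blue one (194,304), the grey and the turquoise are look-alikes. In the cell crop, the upper-left and lower-right nuts stand on the yellow marks, and the lower-left and upper-right ones are loose. Now I'll fit poses.

```bash
cat > meas.py <<'E'
from h import *
def rect_xy(p):
    (c,(w,h),a)=cv2.minAreaRect(p.astype(np.float32)); b=cv2.boxPoints((c,(w,h),a))
    e0,e1=b[1]-b[0],b[2]-b[1]; L=e0 if np.hypot(*e0)>np.hypot(*e1) else e1
    return np.array(c),sorted((w,h)),np.degrees(np.arctan2(L[1],L[0]))%180
E
python3 - <<'E'
from meas import *
for cam_ in ("top","side"):
    im,d=arm.get_image(cam_); P=cloud(cam_,d)
    hsv=cv2.cvtColor(im,cv2.COLOR_RGB2HSV)
    x,y,z=P[...,0],P[...,1],P[...,2]
    print(cam_)
    # pad by colour
    m=(hsv[...,0]>105)&(hsv[...,0]<125)&(hsv[...,1]>180)&(abs(x-.452)<.1)&(abs(y-.154)<.1)
    uv=np.argwhere(m)[:,::-1].astype(float); q=on_z(cam_,uv,.004)
    cnt,_=cv2.findContours(m.astype(np.uint8),cv2.RETR_EXTERNAL,cv2.CHAIN_APPROX_NONE); cnt=max(cnt,key=len)[:,0]
    q=on_z(cam_,cnt,.004)[:,:2]; c,r=cv2.minEnclosingCircle(q.astype(np.float32)); print("pad",np.round(c,4),round(r,4),np.round(P[m].mean(0),4))
    roof=(abs(z-.085)<.010)&(abs(x-.54)<.12)&(abs(y-.28)<.08)
    print("roof",roof.sum(),rect_xy(P[roof][:,:2]),np.median(z[roof]))
    o=arm.masks_of(cam_,"key_arm")
    if o:
        mm=o[0]["pixels"]; print("arm",o[0]["conf"],mm.sum(),o[0]["rect"],np.nanmedian(P[mm],0)); 
        bar=mm&(abs(z-.046)<.008); print(rect_xy(P[bar][:,:2])); 
        uv=np.argwhere(bar)[:,::-1]; print(" planar",rect_xy(on_z(cam_,uv,.048)[:,:2]))
    cov=(abs(z-.064)<.006)&(abs(x-.548)<.15)&(abs(y+.135)<.15)
    print("cover",cov.sum(),rect_xy(P[cov][:,:2]),np.median(z[cov]))
    dark=(im.max(2)<45)&(z>.068)&(z<.1)&(abs(x-.548)<.1)&(abs(y+.135)<.1)
    n,lab,st,ce=cv2.connectedComponentsWithStats(dark.astype(np.uint8))
    for i in range(1,n):
        if st[i,4]>15:
            uv=np.argwhere(lab==i)[:,::-1]; q=on_z(cam_,uv,.085); c,wh,a=rect_xy(q[:,:2])
            t=q[:,:2]-q[:,:2].mean(0); ev,V=np.linalg.eigh(t.T@t); v=V[:,1]
            print(" wing",np.round(ce[i],1),st[i,4],np.round(q[:,:2].mean(0),4),np.round(wh,3),"ang %.1f"%(np.degrees(np.arctan2(v[1],v[0]))%180))
s,p,Rm=tool(); print(s["clock"],p,Rm.round(3))
E
```

```text
top
pad [0.451  0.1544] 0.0673 [0.451  0.1545 0.0037]
roof 1112 (array([0.54662651, 0.28636193]), [0.06842497736215591, 0.11556917428970337], np.float32(176.79482)) 0.08418060238029111
arm 0.57 148 [197.9, 207.3, 10.5, 18.0] [0.4654222  0.29190867 0.04667654]
(array([0.46408686, 0.29182211]), [0.017573688179254532, 0.061995189636945724], np.float32(170.79758))
 planar (array([0.46370086, 0.29116684]), [0.019417040050029755, 0.061506323516368866], np.float32(169.2877))
cover 3524 (array([ 0.55352008, -0.13965201]), [0.17641156911849976, 0.17824402451515198], np.float32(146.32681)) 0.06346828215192589
 wing [352.8 148.4] 65 [ 0.6162 -0.1265] [0.013 0.039] ang 51.9
 wing [381.  167.1] 61 [ 0.5659 -0.2012] [0.011 0.038] ang 5.1
 wing [334.2 175.4] 53 [ 0.5414 -0.0769] [0.011 0.038] ang 5.7
 wing [362.9 194.3] 61 [ 0.4919 -0.1521] [0.012 0.038] ang 53.9
side
pad [0.4442 0.1647] 0.0628 [0.4295 0.1805 0.0039]
roof 1499 (array([0.54766524, 0.28845304]), [0.07144708186388016, 0.11615414172410965], np.float32(176.85535)) 0.08360286312732917
arm 0.72 275 [296.1, 318.6, 32.9, 17.7] [0.47182514 0.29856332 0.04516237]
(array([0.46714532, 0.29088908]), [0.03078584559261799, 0.06938419491052628], np.float32(3.409714))
 planar (array([0.46585718, 0.29572037]), [0.029520291835069656, 0.06974248588085175], np.float32(3.43814))
cover 2373 (array([ 0.55574679, -0.13435951]), [0.17808334529399872, 0.1792200356721878], np.float32(146.64224)) 0.06379654802788438
 wing [326.6 153.3] 37 [ 0.5658 -0.1924] [0.012 0.033] ang 4.6
 wing [300.2 166.5] 38 [ 0.6153 -0.1177] [0.011 0.035] ang 57.6
 wing [346.6 171.2] 36 [ 0.4912 -0.1426] [0.009 0.036] ang 58.7
 wing [319.8 185.3] 44 [ 0.5408 -0.0681] [0.012 0.034] ang 2.0
1.05 [ 0.18692283 -0.596395    0.22672548] [[ 0.954  0.299  0.   ]
 [ 0.299 -0.954 -0.   ]
 [-0.     0.    -1.   ]]
```

```bash
cat > ov.py <<'E'
from h import *
def rectpts(o,yaw,x0,x1,y0,y1,z):
    c,s=np.cos(yaw),np.sin(yaw); A=np.array([[x0,y0],[x1,y0],[x1,y1],[x0,y1]])
    return np.c_[A@np.array([[c,s],[-s,c]])+np.array(o),np.full(4,z)]
def draw(im,n,polys,c,w,h,k,tag,gain=1.8):
    x,y=int(c[0]-w/2),int(c[1]-h/2)
    a=cv2.resize(im[y:y+h,x:x+w],None,fx=k,fy=k,interpolation=cv2.INTER_CUBIC)
    a=np.clip(a.astype(float)*gain,0,255).astype(np.uint8)[:,:,::-1].copy()
    for X,col in polys:
        q=(proj(n,X)-[x,y]+.5)*k-.5
        cv2.polylines(a,[np.round(q*8).astype(np.int32)],True,col,1,cv2.LINE_AA,3)
    cv2.imwrite(f"pics/{tag}.png",a)
E
python3 - <<'E'
from ov import *
G=(0,255,0);Rd=(0,0,255);Y=(0,255,255)
ho=(0.5116,0.2890);hy=np.radians(-3.2); co=(0.5537,-0.1383);cy=np.radians(56.4)
H=[(rectpts(ho,hy,-.022,.093,-.033,.033,.085),G),(rectpts(ho,hy,-.022,.093,-.033,.033,0),Y),(rectpts(ho,hy,-.08,-.022,-.007,.007,.048),Rd)]
C=[(rectpts(co,cy,-.088,.088,-.088,.088,.064),G),(rectpts(co,cy,-.088,.088,-.088,.088,0),Y)]
for i in range(4):
    a=cy+np.radians(45+90*i); p=np.array(co)+.064*np.array([np.cos(a),np.sin(a)])
    C.append((rectpts(p,a+np.pi/2-(0.78 if 0 else 0),-.003,.003,-.003,.003,.088),Rd)); C.append((rectpts(p,a,-.016,.016,-.001,.001,.070),Y))
im,_=arm.get_image("top"); draw(im,"top",H,(203,175),90,100,6,"o_ht"); draw(im,"top",C,(357,175),100,100,6,"o_ct")
im,_=arm.get_image("side"); draw(im,"side",H,(265,305),100,90,6,"o_hs"); draw(im,"side",C,(325,182),100,90,6,"o_cs")
E
cd pics; python3 -c "
import cv2,numpy as np
for a,b,o in (('o_ht','o_hs','oh'),('o_ct','o_cs','oc')):
    x,y=cv2.imread(a+'.png'),cv2.imread(b+'.png'); h=600; y=cv2.copyMakeBorder(y,0,h-y.shape[0],0,0,0); cv2.imwrite(o+'.png',np.hstack([cv2.resize(x,None,fx=.66,fy=.66),cv2.resize(y,None,fx=.66,fy=.66)]))"
```

```text
(no output)
```

View pics/oh.png

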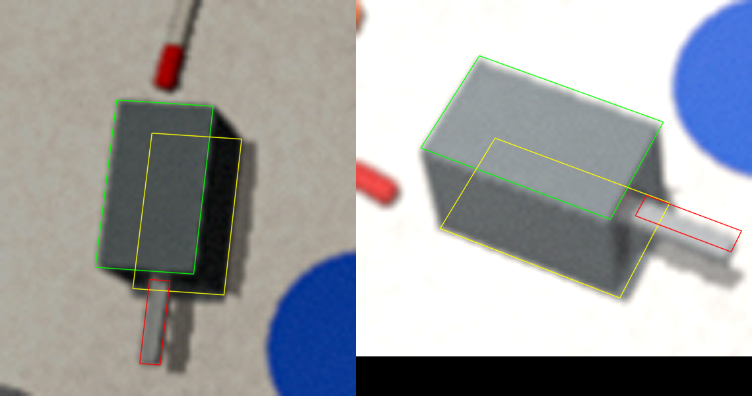

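View pics/oc.png

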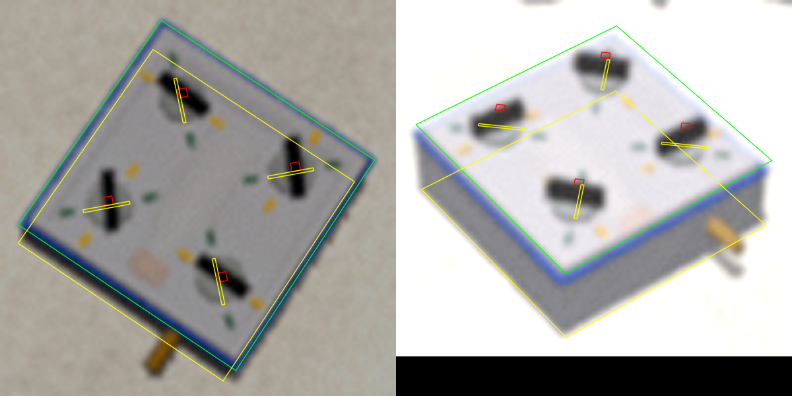

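```bash
cat > cellfit.py <<'E'
from h import *
from scipy.optimize import least_squares
def wingbox(c,ang,z=.079):
    e=np.array([[sx*.020,sy*.004,sz*.009] for sx in(-1,1) for sy in(-1,1) for sz in(-1,1)])
    return e@R.from_euler("z",ang).as_matrix().T+[c[0],c[1],z]
def mom(n,c,ang):
    h=cv2.convexHull((proj(n,wingbox(c,ang))).astype(np.float32)); m=cv2.moments(h)
    a=.5*np.arctan2(2*m["mu11"],m["mu20"]-m["mu02"]); return m["m10"]/m["m00"],m["m01"]/m["m00"],a,m["m00"]
def dark(n,im,z=None,C0=(.5537,-.137)):
    K=proj(n,[[C0[0],C0[1],.064]])[0]
    g=im.max(2)<(45 if n=="top" else 62)
    nl,lab,st,ce=cv2.connectedComponentsWithStats(g.astype(np.uint8)); out=[]
    for i in range(1,nl):
        if 20<st[i,4]<150 and np.hypot(*(ce[i]-K))<48:
            mm=cv2.moments((lab==i).astype(np.uint8),True)
            out.append((ce[i][0],ce[i][1],.5*np.arctan2(2*mm["mu11"],mm["mu20"]-mm["mu02"]),st[i,4]))
    return out
def fit(obs,cams):
    cy0=np.radians(56.4)
    def pos(p): return [(p[0]+.064*np.cos(p[2]+np.pi/4+i*np.pi/2),p[1]+.064*np.sin(p[2]+np.pi/4+i*np.pi/2)) for i in range(4)]
    P0=pos([.5537,-.137,cy0]); as_=[]
    for n in cams:
        q=proj(n,[[a,b,.079] for a,b in P0]); o=np.array(obs[n])[:,:2]
        as_.append([int(np.argmin(np.hypot(*(o-qq).T))) for qq in q])
    def f(p):
        r=[]
        for n,ids in zip(cams,as_):
            for i,(c,j) in enumerate(zip(pos(p),ids)):
                u,v,a,_=mom(n,c,p[3+i]); o=obs[n][j]
                r+=[u-o[0],v-o[1],5*np.sin(a-o[2])]
        return r
    s=least_squares(f,[.5537,-.137,cy0]+[cy0+np.pi/4+i*np.pi/2+np.pi/2-x for i,x in enumerate([.1,.785,.1,.785])] if 0 else [.5537,-.137,cy0]+ANG0,x_scale=[.01,.01,.1]+[.1]*4)
    return s.x,np.sqrt(np.mean(s.fun**2)),pos(s.x)
ANG0=[0]*4
E
python3 - <<'E'
import cellfit as F; from cellfit import *
obs={n:dark(n,arm.get_image(n)[0]) for n in("top","side")}
for n in obs: print(n,np.round(obs[n],2).tolist())
cy=np.radians(56.4)
# initial wing angles from top pca: nuts near
P=[(.5537+.064*np.cos(cy+np.pi/4+i*np.pi/2),-.137+.064*np.sin(cy+np.pi/4+i*np.pi/2)) for i in range(4)]
meas=[((.6162,-.1265),52),((.5659,-.2012),5),((.5414,-.0769),5.5),((.4919,-.1521),54)]
F.ANG0=[np.radians(min(meas,key=lambda m:np.hypot(m[0][0]-a,m[0][1]-b))[1]) for a,b in P]
for cams in(["top"],["side"],["top","side"]):
    x,r,pp=fit(obs,cams); print(cams,"cell",x[:2].round(4),np.degrees(x[2]).round(2),"wings",np.degrees(x[3:]).round(1),"rms",r.round(2))
    for i,(p) in enumerate(pp):
        loose=x[2]+np.pi/4+i*np.pi/2+np.pi/2; v=(loose-x[3+i]+.5)%np.pi-.5
        print("   ",np.round(p,4),"nut %.2f"%v)
E
```

```text
top [[352.85, 148.28, 0.66, 68.0], [381.02, 166.77, 1.47, 65.0], [334.24, 175.26, 1.49, 54.0], [338.72, 201.2, 0.59, 132.0], [362.85, 194.27, 0.63, 62.0]]
side [[326.63, 153.23, 0.16, 57.0], [300.09, 166.62, -0.4, 56.0], [346.67, 171.27, -0.5, 52.0], [320.16, 185.37, 0.2, 62.0]]
['top'] cell [ 0.5556 -0.1399] 56.37 wings [ 5.5 54.   5.  52. ] rms 0.06
    [ 0.543  -0.0772] nut 0.10
    [ 0.4929 -0.1526] nut 0.83
    [ 0.5682 -0.2027] nut 0.11
    [ 0.6183 -0.1273] nut 0.86
['side'] cell [ 0.5551 -0.1361] 56.42 wings [ 5.5 54.   5.  52. ] rms 0.13
    [ 0.5424 -0.0734] nut 0.10
    [ 0.4924 -0.1488] nut 0.83
    [ 0.5678 -0.1989] nut 0.11
    [ 0.6178 -0.1235] nut 0.86
['top', 'side'] cell [ 0.5556 -0.1388] 56.46 wings [ 6.1 54.   4.9 51.8] rms 0.35
    [ 0.5429 -0.076 ] nut 0.09
    [ 0.4929 -0.1515] nut 0.83
    [ 0.5683 -0.2015] nut 0.11
    [ 0.6183 -0.1261] nut 0.87
```

The top and side views agree on the cell to about 4 mm in y, and the wing angles are clear: the loose pair A (0.543,-0.076) and C (0.568,-0.2015) stand at about 0.1, and B and D at about 0.85. I'll set up a row calculator and approach the key arm.

```bash
cat > plan.py <<'E'
from h import *
import sys
def yaw_of(Rm): return np.degrees(np.arctan2(Rm[1,0],Rm[0,0]))
def down(yaw): return R.from_euler("z",yaw,degrees=True)*R.from_euler("x",180,degrees=True)
def plan(xyz,yaw,n,start=None):
    """suggest n rows to a tool-down pose"""
    if start is None:
        s,p,Rm=tool(); r0=R.from_matrix(Rm)
    else: p,r0=np.array(start[:3]),down(start[3])
    y0=yaw_of(r0.as_matrix()); xyz=np.array(xyz)
    pr=r0; q=p
    for i in range(1,n+1):
        t=i/n; nq=p+(xyz-p)*t; nr=down(y0+(yaw-y0)*t)
        print(np.round(pr.inv().apply(nq-q)*1000,1).tolist(),np.round((pr.inv()*nr).as_rotvec(degrees=True),2).tolist()); q,pr=nq,nr
def st():
    s,p,Rm=tool(); print("t %.2f p %s yaw %.2f tilt %.2f"%(s["clock"],p.round(4),yaw_of(Rm),np.degrees(np.arccos(-Rm[2,2]))),"q",np.round(s["joints"],2),"F",np.round(s["force"],1),"T",np.round(s["ft_torque"],2),"w %.4f"%(s["width"]*.0918))
if __name__=="__main__":
    a=[float(v) for v in sys.argv[1:]]
    st(); plan(a[:3],a[3],int(a[4]),a[5:] if len(a)>5 else None)
E
python3 plan.py .40 -.15 .22 97 10; python3 plan.py .444 .2927 .15 176.8 10 .40 -.15 .22 97
```

```text
t 1.25 p [ 0.187  -0.5964  0.2267] yaw 17.40 tilt 0.00 q [ 1.16  0.43  0.02  1.57 -0.01  1.13 -0.08] F [ 0.  -0.6 -1.3] T [ 0.01 -0.01 -0.01] w 0.0918
[33.7, -36.2, 0.7] [0.0, -0.0, -7.96]
[38.4, -31.2, 0.7] [0.0, 0.0, -7.96]
[42.3, -25.6, 0.7] [-0.0, 0.0, -7.96]
[45.5, -19.5, 0.7] [0.0, 0.0, -7.96]
[47.7, -13.0, 0.7] [0.0, 0.0, -7.96]
[49.1, -6.3, 0.7] [0.0, 0.0, -7.96]
[49.5, 0.6, 0.7] [-0.0, 0.0, -7.96]
[48.9, 7.4, 0.7] [0.0, 0.0, -7.96]
[47.4, 14.1, 0.7] [0.0, 0.0, -7.96]
[45.0, 20.6, 0.7] [-0.0, 0.0, -7.96]
t 1.25 p [ 0.187  -0.5964  0.2267] yaw 17.40 tilt 0.00 q [ 1.16  0.43  0.02  1.57 -0.01  1.13 -0.08] F [ 0.  -0.6 -1.3] T [ 0.01 -0.01 -0.01] w 0.0918
[43.4, 9.8, 7.0] [0.0, 0.0, -7.98]
[41.6, 15.7, 7.0] [0.0, 0.0, -7.98]
[39.0, 21.3, 7.0] [0.0, 0.0, -7.98]
[35.7, 26.5, 7.0] [0.0, 0.0, -7.98]
[31.7, 31.2, 7.0] [0.0, 0.0, -7.98]
[27.0, 35.3, 7.0] [-0.0, 0.0, -7.98]
[21.9, 38.7, 7.0] [0.0, 0.0, -7.98]
[16.3, 41.4, 7.0] [0.0, 0.0, -7.98]
[10.4, 43.3, 7.0] [0.0, 0.0, -7.98]
[4.3, 44.3, 7.0] [0.0, 0.0, -7.98]
```

```bash
python3 -m pendant '[[[0.034,-0.036,0],[0,0,-8],0.06],[[0.038,-0.031,0],[0,0,-8],0.06],[[0.042,-0.026,0],[0,0,-8],0.06],[[0.045,-0.02,0],[0,0,-8],0.06],[[0.048,-0.013,0],[0,0,-8],0.06],[[0.049,-0.006,0],[0,0,-8],0.06],[[0.05,0.001,0],[0,0,-8],0.06],[[0.049,0.007,0],[0,0,-8],0.06],[[0.047,0.014,0],[0,0,-8],0.06],[[0.045,0.021,0],[0,0,-8],0.06]]' && python3 plan.py .444 .2927 .15 176.8 10
```

```text
clock: 2.5
position: [0.399, -0.1481, 0.227]
ee_rot: [2.068, 2.364, 0.0]
force: [0.2, 0.6, -1.1]
width: 0.654
t 2.50 p [ 0.399  -0.1481  0.227 ] yaw 97.64 tilt 0.06 q [ 0.68  0.15 -0.5   1.99  0.09  1.02  0.27] F [ 0.2  0.6 -1.1] T [-0.03 -0.16 -0.02] w 0.0600
[43.1, 10.3, 7.7] [0.04, 0.04, -7.92]
[41.3, 16.2, 7.7] [0.0, 0.0, -7.92]
[38.6, 21.7, 7.7] [-0.0, 0.0, -7.92]
[35.3, 26.8, 7.7] [-0.0, 0.0, -7.92]
[31.3, 31.4, 7.7] [0.0, 0.0, -7.92]
[26.6, 35.4, 7.7] [-0.0, 0.0, -7.92]
[21.5, 38.7, 7.7] [0.0, 0.0, -7.92]
[16.0, 41.3, 7.7] [0.0, 0.0, -7.92]
[10.1, 43.1, 7.7] [0.0, 0.0, -7.92]
[4.1, 44.1, 7.7] [0.0, 0.0, -7.92]
```

```bash
python3 -m pendant '[[[0.043,0.01,0.008],[0,0,-8],0.05],[[0.041,0.016,0.008],[0,0,-8],0.05],[[0.039,0.022,0.008],[0,0,-8],0.05],[[0.035,0.027,0.008],[0,0,-8],0.05],[[0.031,0.031,0.008],[0,0,-8],0.05],[[0.027,0.035,0.008],[0,0,-8],0.05],[[0.021,0.039,0.008],[0,0,-8],0.05],[[0.016,0.041,0.008],[0,0,-8],0.05],[[0.01,0.043,0.008],[0,0,-8],0.05],[[0.004,0.044,0.008],[0,0,-8],0.05]]' && python3 plan.py .444 .2927 .026 176.8 6
python3 - <<'E'
from ov import *
im,d=shot("top","t2"); crop(im,(200,190),130,100,6,"t2c")
im,d=shot("side","s2"); crop(im,(270,300),130,100,6,"s2c")
for n in("top","side"):
    s,p,Rm=tool(); print(n,proj(n,[p,[.4457,.2927,.042]]).round(1).tolist())
E
```

```text
clock: 3.75
position: [0.4426, 0.2915, 0.1465]
ee_rot: [0.065, 3.14, -0.0]
force: [0.9, 0.1, 0.5]
width: 0.543
t 3.75 p [0.4426 0.2915 0.1465] yaw 177.62 tilt 0.03 q [-0.06  0.52 -0.87  1.85  0.47  0.99  0.4 ] F [0.9 0.1 0.5] T [ 0.13 -0.16 -0.01] w 0.0498
[-0.2, 0.2, 20.1] [-0.01, 0.03, 0.14]
[-0.2, 0.2, 20.1] [0.0, -0.0, 0.14]
[-0.2, 0.2, 20.1] [-0.0, -0.0, 0.14]
[-0.2, 0.2, 20.1] [0.0, -0.0, 0.14]
[-0.2, 0.2, 20.1] [0.0, -0.0, 0.14]
[-0.2, 0.2, 20.1] [0.0, -0.0, 0.14]
top [[183.5, 207.8], [196.6, 211.6]]
side [[305.0, 294.9], [304.8, 319.7]]
```

View pics/t2c.png

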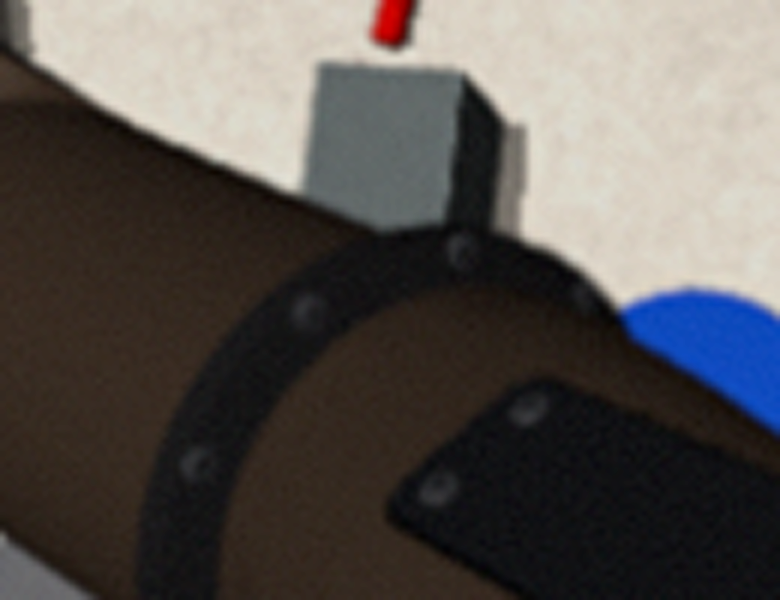

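View pics/s2c.png

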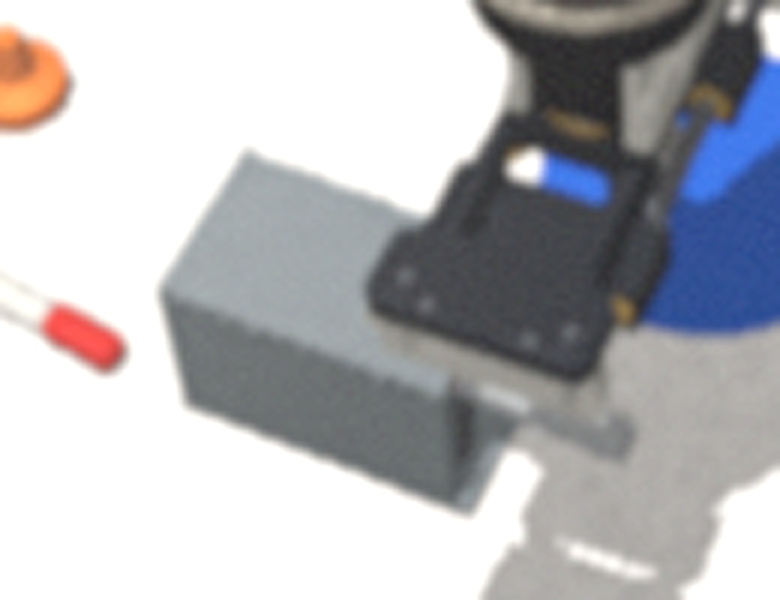

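The side view shows the gripper straddling the key arm (crop ~(500,400)). Now I'll descend and grip.

```bash
python3 -m pendant '[[[0,0.001,0.03],[0,0,0.8],0.05],[[0,0,0.035],[0,0,0],0.05],[[0,0,0.03],[0,0,0],0.05],[[0,0,0.02],[0,0,0],0.05],[[0,0,0.006],[0,0,0],0.05],[[0,0,0],[0,0,0],0.0],[[0,0,0],[0,0,0],0.0],[[0,0,0],[0,0,0],0.0],[[0,0,0],[0,0,0],0.0]]' 50 && python3 plan.py .444 .2927 .026 176.8 1
python3 - <<'E'
from h import *
im,d=shot("side","s3"); crop(im,(290,310),130,100,6,"s3c")
E
```

```text
clock: 4.97
position: [0.4425, 0.2914, 0.0261]
ee_rot: [0.093, 3.14, 0.001]
force: [-0.3, 0.0, 0.4]
width: 0.158
t 4.97 p [0.4425 0.2914 0.0261] yaw 176.60 tilt 0.04 q [-0.16  0.66 -0.74  1.96  0.64  0.77  0.24] F [-0.3  0.   0.4] T [ 0.13 -0.19 -0.01] w 0.0145
[-1.4, 1.4, 0.1] [0.03, 0.04, -0.2]
```

View pics/s3c.png

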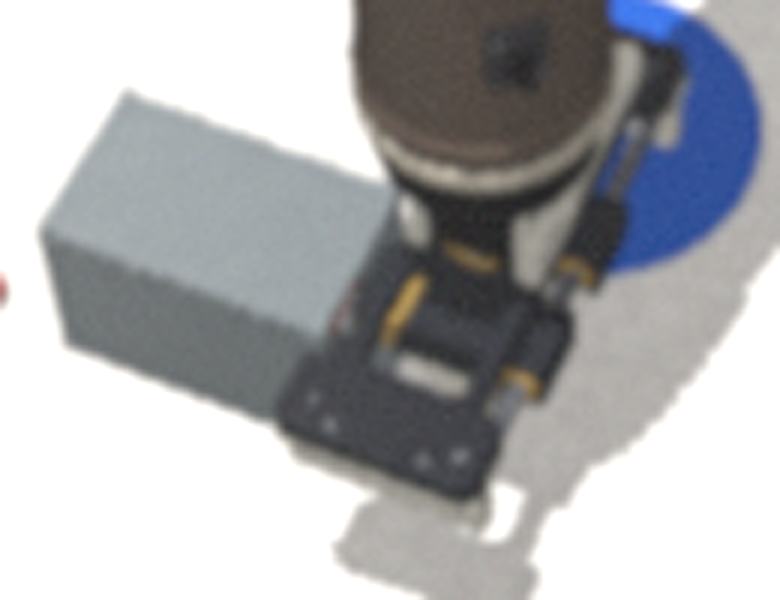

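The width is 14.5 mm, so the bar is gripped. I'll lift 3 mm and start to draw it out.

```bash
python3 -m pendant '[[[0,0,-0.0015],[0,0,0],0.0],[[0,0,-0.0015],[0,0,0],0.0],[[0.008,0,0],[0,0,0],0.0],[[0.012,0,0],[0,0,0],0.0],[[0.012,0,0],[0,0,0],0.0]]' 60 && python3 plan.py .444 .2927 .026 176.8 1
```

```text
clock: 5.65
position: [0.409, 0.2931, 0.0287]
ee_rot: [-0.092, -3.14, 0.0]
force: [-0.6, 0.6, -2.1]
width: 0.144
t 5.65 p [0.409  0.2931 0.0287] yaw 176.64 tilt 0.02 q [-0.19  0.63 -0.75  2.02  0.64  0.74  0.18] F [-0.6  0.6 -2.1] T [ 0.11  0.01 -0.03] w 0.0132
[-35.0, 1.6, 2.6] [-0.01, -0.02, -0.16]
```

```bash
python3 -m pendant '[[[0.014,0,0],[0,0,0],0.0],[[0.017,0,0],[0,0,0],0.0],[[0.02,0,0],[0,0,0],0.0],[[0.02,0,0],[0,0,0],0.0],[[0.014,0,0],[0,0,0],0.0],[[0,0,0],[0,0,0],0]]' 60 && python3 plan.py .385 .158 .05 176.8 6
python3 - <<'E'
from h import *
im,d=shot("side","s4"); crop(im,(310,310),130,100,6,"s4c")
im,d=shot("top","t4"); crop(im,(210,210),130,100,6,"t4c")
E
```

```text
clock: 6.4
position: [0.3245, 0.2983, 0.0289]
ee_rot: [0.09, 3.14, -0.0]
force: [0.0, 0.2, -1.9]
width: 0.148
t 6.40 p [0.3245 0.2983 0.0289] yaw 176.71 tilt 0.01 q [-0.29  0.56 -0.76  2.17  0.64  0.65  0.01] F [ 0.   0.2 -1.9] T [ 0.14 -0.06  0.01] w 0.0136
[-11.4, -22.8, -3.5] [-0.01, 0.01, -0.01]
[-11.4, -22.8, -3.5] [0.0, 0.0, -0.01]
[-11.4, -22.8, -3.5] [0.0, 0.0, -0.01]
[-11.4, -22.8, -3.5] [0.0, 0.0, -0.01]
[-11.4, -22.8, -3.5] [-0.0, 0.0, -0.01]
[-11.4, -22.8, -3.5] [0.0, 0.0, -0.01]
```

View pics/s4c.png

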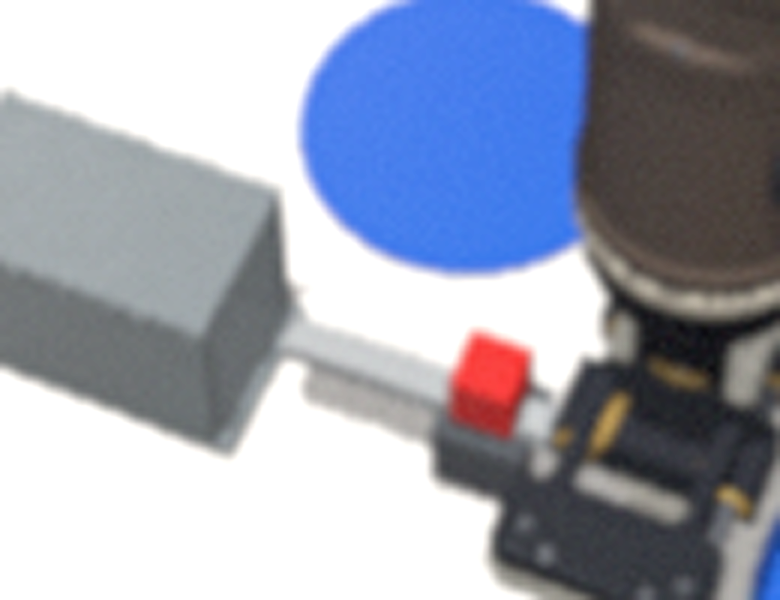

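View pics/t4c.png

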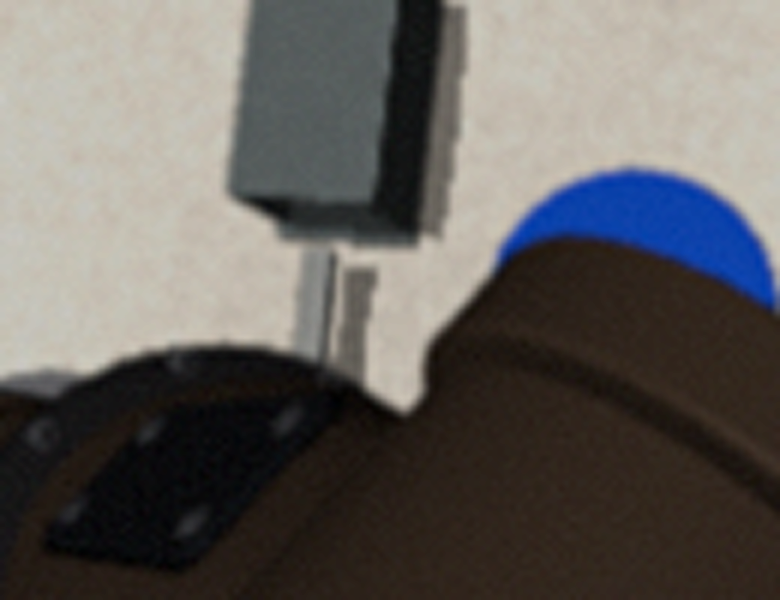

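The key is out of the holder and level, with the red hub at crop (490,385). I'll check where the hub sits relative to the TCP.

```bash
python3 - <<'E'
from h import *
im,d=shot("side","s5"); P=cloud("side",d)
hsv=cv2.cvtColor(im,cv2.COLOR_RGB2HSV); m=((hsv[...,0]<6)|(hsv[...,0]>174))&(hsv[...,1]>150)&(abs(P[...,0]-.39)<.08)&(abs(P[...,1]-.295)<.08)
uv=np.argwhere(m)[:,::-1]; print(uv.mean(0),m.sum(),np.median(P[m],0),P[m].max(0)[2])
print(on_z("side",[uv.mean(0)],.062), proj("side",[[.3245+.069,.2983-.004,.062]]))
E
```

```text
[325.58273381 323.55395683] 139 [0.39464746 0.30232448 0.07174949] 0.07808204080828776
[[0.3958487  0.29721281 0.062     ]] [[327.07371491 322.73230912]]
```

```bash
python3 -m pendant '[[[-0.004,-0.01,-0.01],[0,0,0],0.0],[[-0.011,-0.023,-0.005],[0,0,0],0.0],[[-0.012,-0.03,0],[0,0,0],0.0],[[-0.012,-0.03,0],[0,0,0],0.0],[[-0.01,-0.025,0],[0,0,0],0.0],[[-0.005,-0.012,0],[0,0,0],0.0],[[-0.002,-0.004,0.006],[0,0,0],0],[[0,0,0],[0,0,0],0]]' 60 && python3 plan.py .382 .1585 .0243 176.8 2
```

```text
clock: 7.55
position: [0.3737, 0.1615, 0.0374]
ee_rot: [-0.094, -3.14, -0.001]
force: [-0.3, -0.2, -2.1]
width: 0.142
t 7.55 p [0.3737 0.1615 0.0374] yaw 176.58 tilt 0.02 q [ 0.08  0.51 -0.79  2.24  0.62  0.63  0.34] F [-0.3 -0.2 -2.1] T [0.12 0.05 0.02] w 0.0130
[-4.2, -1.3, 6.6] [0.02, -0.01, -0.11]
[-4.2, -1.3, 6.6] [0.0, 0.0, -0.11]
```

```bash
python3 -m pendant '[[[-0.004,-0.001,0.004],[0,0,0],0.0],[[-0.003,-0.001,0.004],[0,0,0],0.0],[[0,0,0.003],[0,0,0],0.0],[[0,0,0.0015],[0,0,0],0.0],[[0,0,0.0005],[0,0,0],0.0]]' 60 && python3 plan.py .382 .1585 .0243 176.8 2
python3 - <<'E'
from h import *
im,d=shot("side","s6"); crop(im,(320,285),130,100,6,"s6c")
E
```

```text
clock: 8.18
position: [0.3801, 0.1588, 0.0247]
ee_rot: [-0.093, -3.14, -0.0]
force: [-0.5, 0.8, -0.5]
width: 0.139
t 8.18 p [0.3801 0.1588 0.0247] yaw 176.62 tilt 0.01 q [ 0.06  0.53 -0.76  2.24  0.66  0.6   0.32] F [-0.5  0.8 -0.5] T [0.15 0.1  0.02] w 0.0128
[-1.0, -0.1, 0.2] [0.0, -0.01, -0.09]
[-1.0, -0.1, 0.2] [0.0, 0.0, -0.09]
```

View pics/s6c.png

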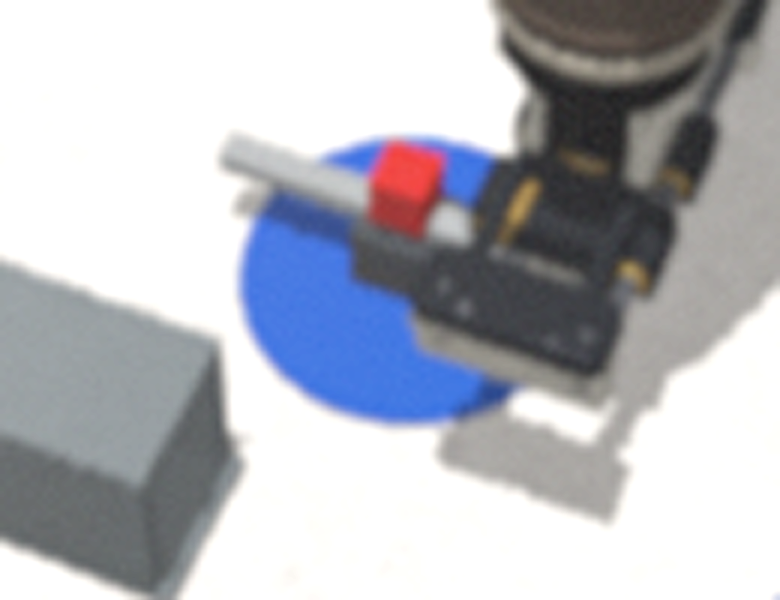

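The head rests on the pad and the force has dropped to near zero. I'll open, look, then slide over the hub.

```bash
python3 -m pendant '[[[0,0,0],[0,0,0],0.03],[[0,0,0],[0,0,0],0.06],[[0,0,-0.006],[0,0,0],0.06],[[0,0,-0.008],[0,0,0],0.06]]' 50 && python3 plan.py .4495 .1545 .039 176.8 5
python3 - <<'E'
from h import *
im,d=shot("side","s7"); crop(im,(320,285),130,100,6,"s7c"); P=cloud("side",d)
hsv=cv2.cvtColor(im,cv2.COLOR_RGB2HSV); m=((hsv[...,0]<6)|(hsv[...,0]>174))&(hsv[...,1]>150)&(abs(P[...,0]-.45)<.08)&(abs(P[...,1]-.155)<.08)
uv=np.argwhere(m)[:,::-1]; print(uv.mean(0),m.sum(),np.median(P[m],0),P[m].max(0)[2])
print(on_z("side",[uv.mean(0)],.059))
E
```

```text
clock: 8.72
position: [0.3803, 0.1587, 0.0392]
ee_rot: [-0.093, -3.14, 0.0]
force: [0.7, 0.3, -0.1]
width: 0.526
t 8.72 p [0.3803 0.1587 0.0392] yaw 176.61 tilt 0.01 q [ 0.09  0.51 -0.79  2.22  0.62  0.64  0.36] F [ 0.7  0.3 -0.1] T [ 0.1  -0.16 -0.02] w 0.0483
[-13.9, -0.0, 0.0] [-0.0, -0.0, -0.04]
[-13.9, -0.0, 0.0] [0.0, 0.0, -0.04]
[-13.9, -0.0, 0.0] [-0.0, 0.0, -0.04]
[-13.9, -0.0, 0.0] [0.0, 0.0, -0.04]
[-13.9, -0.1, 0.0] [0.0, 0.0, -0.04]
[322.18018018 265.9009009 ] 111 [0.45230096 0.16276616 0.06807213] 0.07591240439245917
[[0.4541518  0.15588065 0.059     ]]
```

View pics/s7c.png

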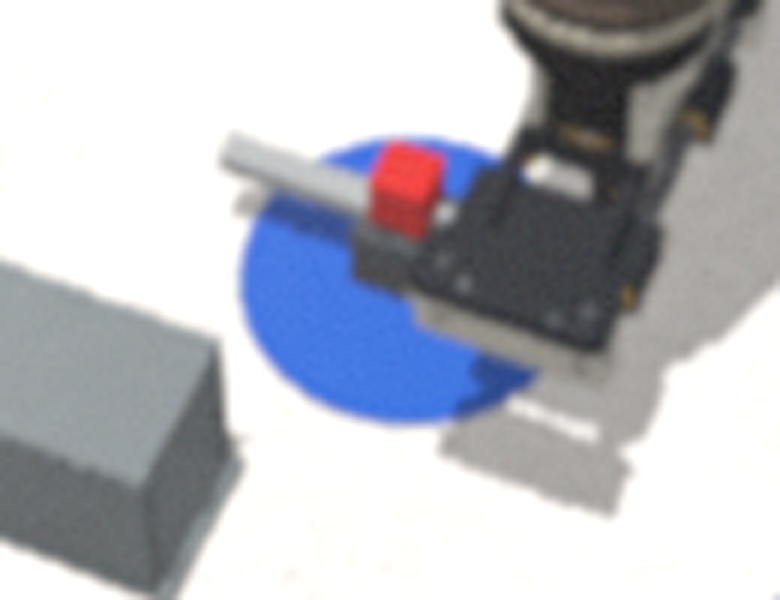

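The key stands on the pad, let go. Now slide along the bar to the hub and grip it.

```bash
python3 -m pendant '[[[-0.008,0,0],[0,0,0],0.06],[[-0.014,0,0],[0,0,0],0.06],[[-0.016,0,0],[0,0,0],0.06],[[-0.016,0,0],[0,0,0],0.06],[[-0.012,0,0],[0,0,0],0.06],[[-0.0055,0,0],[0,0,0],0.06],[[0,0,0],[0,0,0],0.0],[[0,0,0],[0,0,0],0.0],[[0,0,0],[0,0,0],0.0],[[0,0,0],[0,0,0],0.0]]' 60 && python3 plan.py .543 -.076 .16 185.5 8
python3 - <<'E'
from h import *
im,d=shot("side","s8"); crop(im,(320,275),130,100,6,"s8c")
E
```

```text
clock: 10.02
position: [0.4515, 0.1544, 0.0388]
ee_rot: [0.093, 3.14, -0.0]
force: [0.6, 1.1, 0.7]
width: 0.266
t 10.03 p [0.4515 0.1544 0.0388] yaw 176.62 tilt 0.01 q [ 0.13  0.59 -0.77  2.08  0.62  0.72  0.47] F [0.6 1.1 0.7] T [ 0.1  -0.14  0.05] w 0.0244
[-13.1, -28.1, -15.1] [-0.01, 0.0, -1.11]
[-12.6, -28.3, -15.2] [0.0, 0.0, -1.11]
[-12.0, -28.6, -15.2] [0.0, 0.0, -1.11]
[-11.5, -28.8, -15.2] [0.0, 0.0, -1.11]
[-10.9, -29.0, -15.2] [-0.0, 0.0, -1.11]
[-10.3, -29.2, -15.2] [0.0, 0.0, -1.11]
[-9.8, -29.4, -15.2] [0.0, 0.0, -1.11]
[-9.2, -29.6, -15.2] [0.0, 0.0, -1.11]
```

View pics/s8c.png

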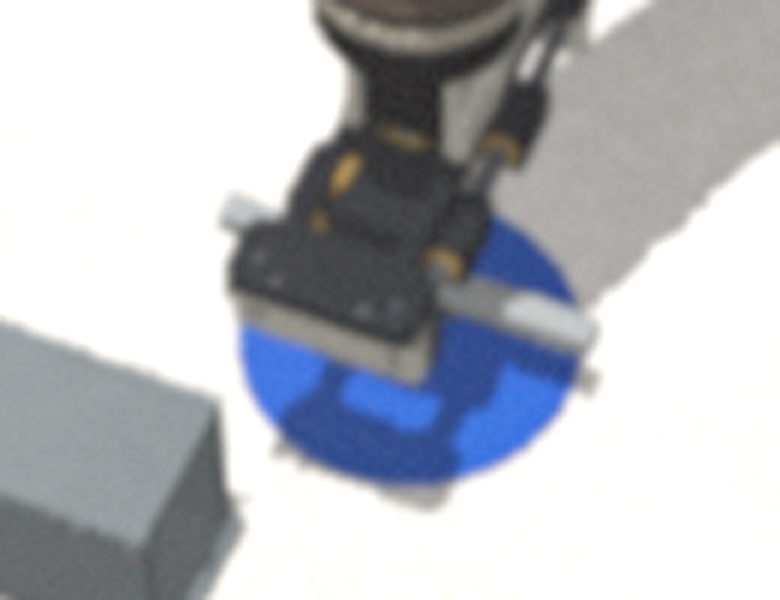

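```bash
python3 -m pendant '[[[0,0,-0.012],[0,0,0],0.0],[[0,-0.005,-0.025],[0,0,0],0.0],[[-0.006,-0.015,-0.03],[0,0,0],0.0],[[-0.012,-0.028,-0.03],[0,0,0],0.0],[[-0.015,-0.035,-0.004],[0,0,-2],0.0],[[-0.015,-0.036,0],[0,0,-2],0.0],[[-0.014,-0.036,0],[0,0,-2],0.0],[[-0.011,-0.036,0],[0,0,-2],0.0],[[-0.008,-0.028,0],[0,0,-1],0.0],[[-0.002,-0.008,0],[0,0,0],0.0]]' 60 && python3 plan.py .5425 -.0768 .136 185.5 2
```

```text
clock: 11.32
position: [0.5339, -0.0752, 0.1399]
ee_rot: [0.149, -3.138, 0.0]
force: [-1.3, 1.0, -2.3]
width: 0.258
t 11.32 p [ 0.5339 -0.0752  0.1399] yaw -174.58 tilt 0.02 q [ 0.68  0.55 -0.9   1.84  0.51  1.    1.23] F [-1.3  1.  -2.3] T [ 0.08 -0.04 -0.01] w 0.0236
[-4.2, -1.2, 2.0] [-0.03, 0.02, 179.96]
[4.2, 1.2, 2.0] [-0.0, -0.0, 179.96]
```

```bash
sed -i 's/xyz=np.array(xyz)$/xyz=np.array(xyz); yaw=y0+(yaw-y0+180)%360-180/' plan.py; python3 -m pendant '[[[-0.006,-0.001,0.003],[0,0,0],0.0],[[-0.0025,-0.0015,0.001],[0,0,0],0.0],[[0,0,0],[0,0,0],0.0]]' 60 && python3 plan.py .5425 -.0768 .136 185.5 2
python3 - <<'E'
from h import *
im,d=shot("side","s9"); crop(im,(325,165),130,100,6,"s9c")
im,d=shot("top","t9"); crop(im,(335,175),130,100,6,"t9c")
E
```

```text
clock: 11.7
position: [0.5425, -0.0736, 0.1357]
ee_rot: [0.156, -3.138, -0.001]
force: [0.4, 0.8, -2.9]
width: 0.258
t 11.70 p [ 0.5425 -0.0736  0.1357] yaw -174.30 tilt 0.02 q [ 0.66  0.57 -0.89  1.82  0.52  1.    1.23] F [ 0.4  0.8 -2.9] T [ 0.17 -0.15 -0.05] w 0.0237
[0.2, -1.6, -0.1] [0.02, -0.01, 0.1]
[0.2, -1.6, -0.1] [0.0, -0.0, 0.1]
```

View pics/s9c.png

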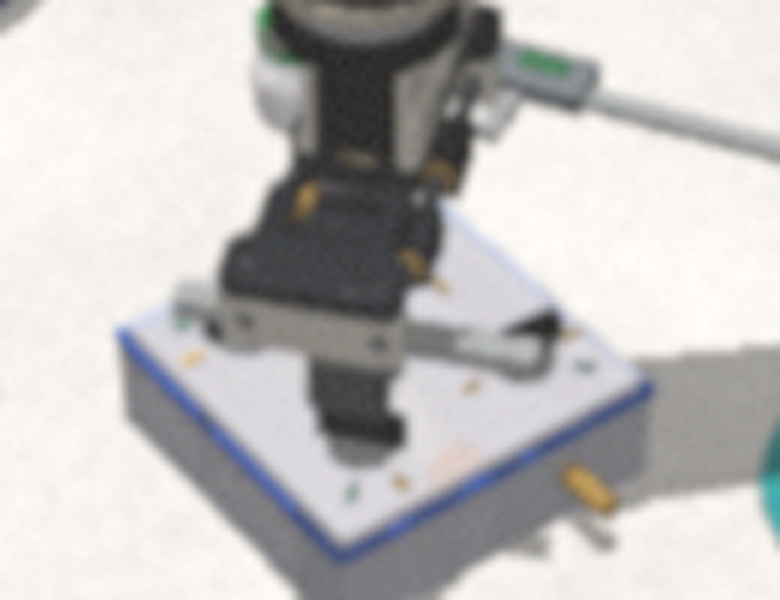

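View pics/t9c.png

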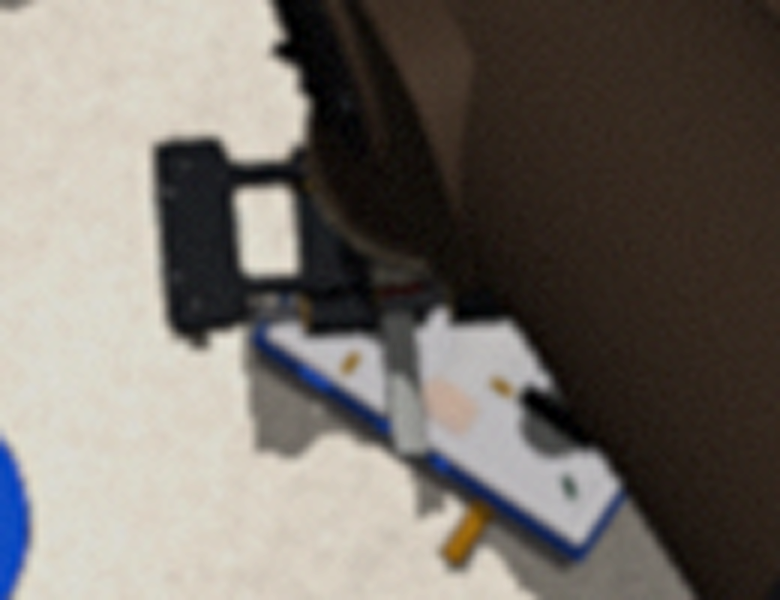

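```bash
cat > kov.py <<'E'
from ov import *
def boxpolys(c,yaw,lx,ly,z0,z1,col):
    b=rectpts(c,yaw,-lx/2,lx/2,-ly/2,ly/2,z0); t=b.copy(); t[:,2]=z1
    return [(b,col),(t,col)]+[(np.array([b[i],t[i]]),col) for i in range(4)]
def key_overlay(im,n,wings,tag,ctr,w=130,h=100,k=6,off=(0,0),zoff=0.0148):
    # hub centre height = TCP z + .0182 (TCP .0388 while hub at .057)
    s,p,Rm=tool(); yaw=np.arctan2(Rm[1,0],Rm[0,0]); hz=p[2]+.0182
    c=p[:2]+Rm[:2,0]*off[0]+Rm[:2,1]*off[1]
    L=boxpolys(c,yaw,.160,.014,hz-.023,hz-.011,(0,0,255))+boxpolys(c,yaw,.036,.032,hz-.053,hz-.023,(0,255,255))
    for (x,y,a,col) in wings: L+=boxpolys((x,y),a,.040,.008,.070,.088,col)
    draw(im,n,L,ctr,w,h,k,tag,1.6)
E
python3 - <<'E'
from kov import *
im,_=arm.get_image("side")
key_overlay(im,"side",[(.543,-.0772,np.radians(5.5),(0,255,0)),(.5424,-.0734,np.radians(5.5),(255,100,0))],"s9o",(325,165))
E
```

```text
(no output)
```

View pics/s9o.png

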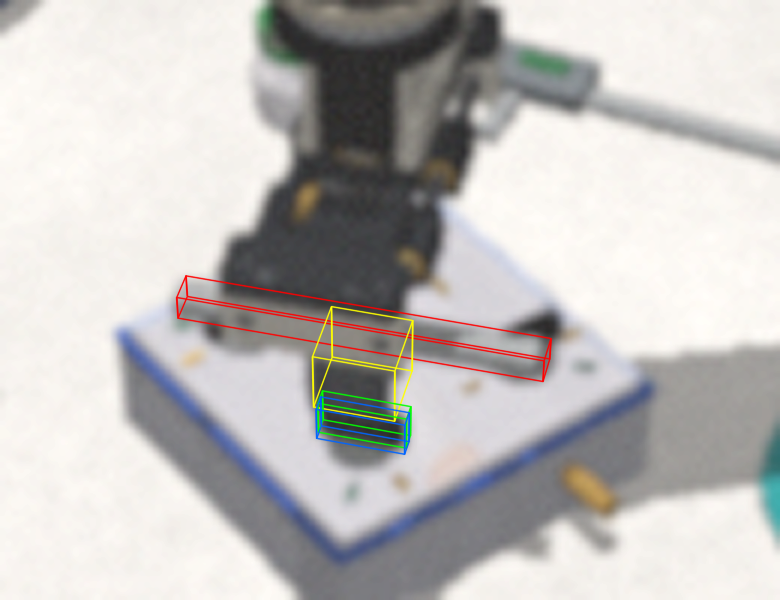

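The overlay agrees with the image to about 1 px: the wing at crop (362,430) lies under the key head. I'll shift 2 mm and descend while watching the force.

```bash
python3 -m pendant '[[[0,-0.002,0.006],[0,0,0],0.0],[[0,0,0.007],[0,0,0],0.0],[[0,0,0.005],[0,0,0],0.0],[[0,0,0.003],[0,0,0],0.0]]' 60 && python3 plan.py .5425 -.0755 .105 185.5 1
```

```text
clock: 12.35
position: [0.5425, -0.0767, 0.1142]
ee_rot: [0.154, -3.137, -0.0]
force: [-0.9, -0.1, -2.7]
width: 0.255
t 12.35 p [ 0.5425 -0.0767  0.1142] yaw -174.40 tilt 0.03 q [ 0.65  0.59 -0.87  1.84  0.54  0.97  1.21] F [-0.9 -0.1 -2.7] T [ 0.1  -0.15 -0.04] w 0.0234
[-0.1, 1.2, 9.2] [0.01, -0.03, 0.1]
```

```bash
python3 -m pendant '[[[0,0,0.004],[0,0,0],0.0],[[0,0,0.003],[0,0,0],0.0],[[0,0,0.0015],[0,0,0],0.0],[[0,0,0],[0,0,0],0.0]]' 60 && python3 plan.py .5425 -.0755 .105 185.5 1
```

```text
clock: 12.85
position: [0.5427, -0.0767, 0.1062]
ee_rot: [0.154, -3.138, -0.0]
force: [-0.1, -0.0, -2.6]
width: 0.263
t 12.85 p [ 0.5427 -0.0767  0.1062] yaw -174.40 tilt 0.00 q [ 0.64  0.6  -0.86  1.85  0.55  0.95  1.2 ] F [-0.1 -0.  -2.6] T [ 0.08 -0.11  0.01] w 0.0241
[0.1, 1.2, 1.2] [0.0, -0.0, 0.1]
```

It is engaged with no side load. Turn 42° clockwise.

```bash
python3 -m pendant '[[[0,0,0],[0,0,4],0.0],[[0,0,0],[0,0,8],0.0],[[0,0,0],[0,0,8],0.0],[[0,0,0],[0,0,8],0.0],[[0,0,0],[0,0,8],0.0],[[0,0,0],[0,0,6],0.0],[[0,0,0],[0,0,0],0.0]]' 60 && python3 plan.py .5425 -.0767 .13 143.6 1
```

```text
clock: 13.72
position: [0.5433, -0.0742, 0.1066]
ee_rot: [0.98, 2.984, 0.005]
force: [0.2, 5.8, -2.8]
width: 0.254
t 13.72 p [ 0.5433 -0.0742  0.1066] yaw 143.64 tilt 0.17 q [ 0.53  0.54 -0.68  1.86  0.42  0.89  0.58] F [ 0.2  5.8 -2.8] T [ 1.62 -0.36  0.1 ] w 0.0233
[-0.8, -2.5, -23.4] [0.17, -0.02, 0.04]
```

Engaged and turned, but with a 5.8 N load toward +y, so the nut lies about 2.5 mm further +y, as the side camera said. I'll relieve it, lift and check.

```bash
python3 -m pendant '[[[0.0015,0.002,0],[0,0,-1],0.0],[[0,0,0],[0,0,0],0.0]]' 60; python3 plan.py .5425 -.0767 .13 143.6 1; python3 -m pendant '[[[0,0,-0.008],[0,0,0],0.0],[[0,0,-0.012],[0,0,0],0.0],[[0,0,-0.011],[0,0,0],0.0]]' ; python3 plan.py .568 -.1995 .138 185 6
python3 - <<'E'
from kov import *
im,d=shot("side","s10"); crop(im,(325,165),130,100,6,"s10c")
E
```

```text
clock: 13.98
position: [0.5429, -0.0738, 0.1064]
ee_rot: [0.954, 2.993, 0.001]
force: [-0.3, 3.0, -1.2]
width: 0.256
t 13.97 p [ 0.5429 -0.0738  0.1064] yaw 144.65 tilt 0.03 q [ 0.53  0.54 -0.68  1.86  0.43  0.89  0.59] F [-0.3  3.  -1.2] T [ 0.69 -0.23  0.07] w 0.0235
[-1.4, -2.5, -23.6] [0.03, 0.01, 1.05]
clock: 14.35
position: [0.5428, -0.0747, 0.1384]
ee_rot: [0.956, 2.992, -0.001]
force: [-0.2, 0.0, -2.4]
width: 0.255
t 14.35 p [ 0.5428 -0.0747  0.1384] yaw 144.56 tilt 0.04 q [ 0.55  0.5  -0.7   1.83  0.39  0.96  0.62] F [-0.2  0.  -2.4] T [ 0.09 -0.19  0.02] w 0.0234
[-15.5, -14.5, 0.1] [-0.02, 0.04, -6.74]
[-13.7, -16.2, 0.1] [0.0, 0.0, -6.74]
[-11.7, -17.7, 0.1] [-0.0, 0.0, -6.74]
[-9.5, -19.0, 0.1] [0.0, 0.0, -6.74]
[-7.2, -19.9, 0.1] [0.0, 0.0, -6.74]
[-4.8, -20.7, 0.1] [0.0, 0.0, -6.74]
```

View pics/s10c.png

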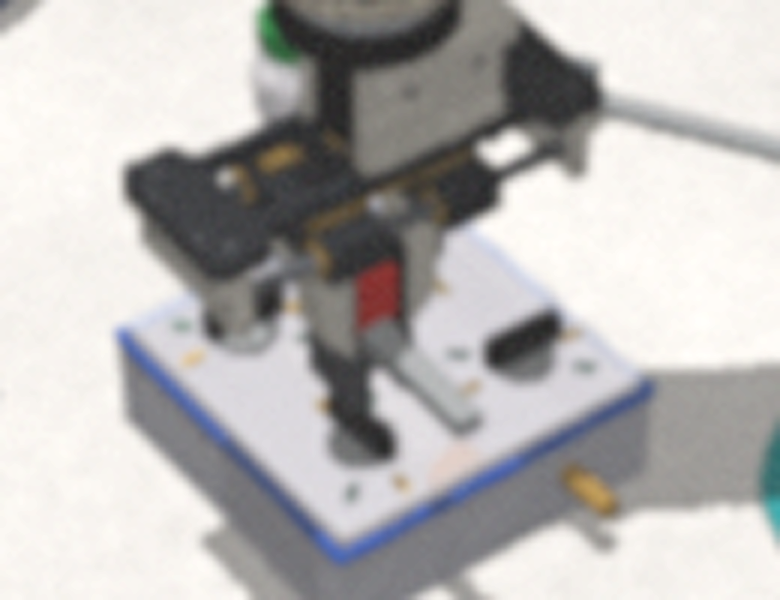

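Nut A's wing now lies on the line of its yellow marks (crop (325,405) to (400,485)). Go to C.

```bash
python3 -m pendant '[[[-0.013,-0.011,0],[0,0,-5],0.0],[[-0.015,-0.016,0],[0,0,-7],0.0],[[-0.013,-0.018,0],[0,0,-7],0.0],[[-0.011,-0.02,0],[0,0,-7],0.0],[[-0.007,-0.02,0],[0,0,-7],0.0],[[-0.004,-0.02,0],[0,0,-6],0.0],[[-0.001,-0.004,0],[0,0,-1],0.0],[[0,0,0],[0,0,0],0.0]]' 60 && python3 plan.py .568 -.1995 .138 185 1
python3 - <<'E'
from kov import *
im,_=arm.get_image("side")
key_overlay(im,"side",[(.5678,-.2015,np.radians(5),(0,255,0)),(.5678,-.1989,np.radians(5),(255,100,0))],"s11o",(325,155))
E
```

```text
clock: 15.4
position: [0.5694, -0.2006, 0.1373]
ee_rot: [-0.123, 3.139, 0.001]
force: [-0.6, 0.9, -3.1]
width: 0.255
t 15.40 p [ 0.5694 -0.2006  0.1373] yaw -175.52 tilt 0.03 q [ 0.8   0.63 -0.84  1.68  0.53  1.07  1.44] F [-0.6  0.9 -3.1] T [ 0.16 -0.1   0.01] w 0.0235
[1.3, 1.2, -0.7] [0.03, 0.0, -0.52]
```

View pics/s11o.png

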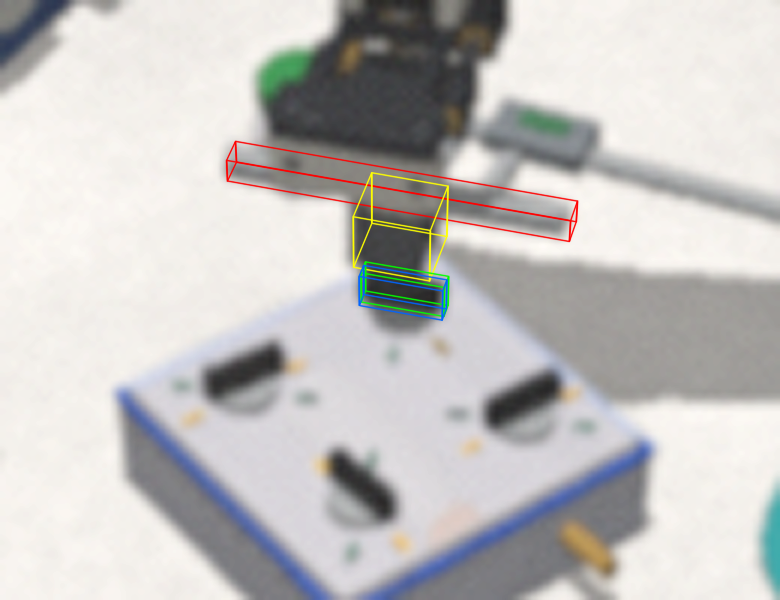

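The view confirms A stands on its yellow line (crop (360,485)). C's wing is below the head. Descend.

```bash
python3 -m pendant '[[[0.001,0.0015,0.007],[0,0,-0.5],0.0],[[0,0,0.008],[0,0,0],0.0],[[0,0,0.006],[0,0,0],0.0],[[0,0,0.004],[0,0,0],0.0],[[0,0,0.003],[0,0,0],0.0],[[0,0,0.002],[0,0,0],0.0],[[0,0,0],[0,0,0],0.0]]' 60 && python3 plan.py .568 -.1992 .138 185 1
```

```text
clock: 16.32
position: [0.5684, -0.1997, 0.1072]
ee_rot: [0.14, -3.138, -0.0]
force: [-1.0, -0.6, -2.0]
width: 0.261
t 16.32 p [ 0.5684 -0.1997  0.1072] yaw -174.90 tilt 0.00 q [ 0.79  0.67 -0.83  1.72  0.56  1.02  1.42] F [-1.  -0.6 -2. ] T [ 0.07 -0.13 -0.02] w 0.0239
[0.3, 0.5, -30.8] [0.0, -0.0, 0.1]
```

```bash
python3 -m pendant '[[[0,0,0],[0,0,4],0.0],[[0,0,0],[0,0,8],0.0],[[0,0,0],[0,0,8],0.0],[[0,0,0],[0,0,8],0.0],[[0,0,0],[0,0,8],0.0],[[0,0,0],[0,0,6],0.0],[[0,0,0],[0,0,0],0.0]]' 60 && python3 plan.py .568 -.1992 .138 143.1 1
python3 - <<'E'
from kov import *
im,d=shot("side","s12"); crop(im,(325,155),130,100,6,"s12c")
E
```

```text
clock: 17.2
position: [0.5691, -0.1993, 0.1076]
ee_rot: [0.992, 2.979, 0.0]
force: [2.3, 0.3, -2.6]
width: 0.257
t 17.20 p [ 0.5691 -0.1993  0.1076] yaw 143.17 tilt 0.08 q [ 0.68  0.61 -0.65  1.72  0.43  0.96  0.8 ] F [ 2.3  0.3 -2.6] T [ 0.18 -0.57  0.02] w 0.0236
[0.9, -0.5, -30.4] [0.04, 0.07, 0.07]
```

View pics/s12c.png

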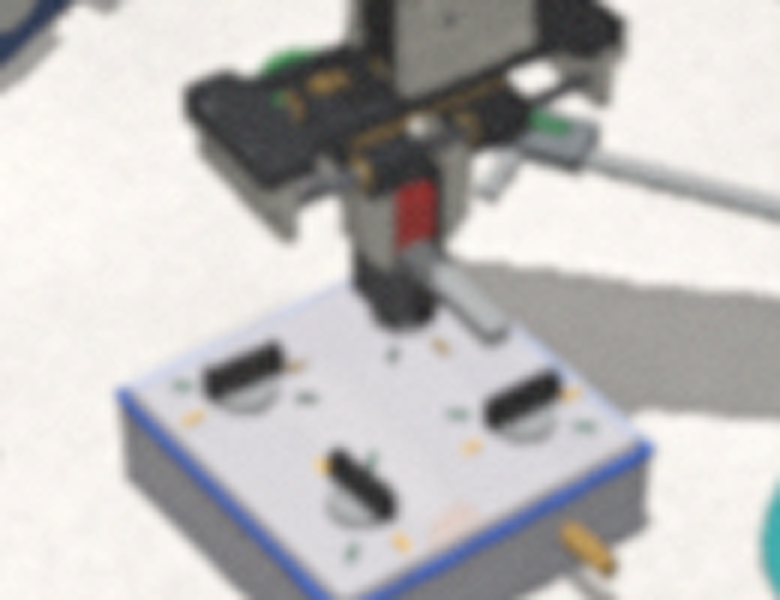

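```bash
cat > nuts.py <<'E'
from cellfit import *
from scipy.optimize import minimize_scalar
N={"A":(.5424,-.0745),"B":(.4924,-.1495),"C":(.5678,-.1995),"D":(.6178,-.1245)}
L={"A":11.4,"C":11.4,"B":101.4,"D":101.4}
def angles(n,im,which="ABCD"):
    for k in which:
        u,v=proj(n,[[*N[k],.079]])[0]
        best=None
        g=(im.max(2)<(45 if n=="top" else 62))
        nl,lab,st,ce=cv2.connectedComponentsWithStats(g.astype(np.uint8))
        for i in range(1,nl):
            dd=np.hypot(ce[i][0]-u,ce[i][1]-v)
            if st[i,4]>15 and dd<6: best=(i,dd)
        if not best: print(n,k,"-"); continue
        i=best[0]; mm=cv2.moments((lab==i).astype(np.uint8),True); a=.5*np.arctan2(2*mm["mu11"],mm["mu20"]-mm["mu02"])
        th=np.arange(0,180,.5); e=[abs(np.sin(mom(n,N[k],np.radians(t))[2]-a)) for t in th]
        t=th[int(np.argmin(e))]; val=(L[k]-t+20)%180-20
        print(n,k,"px",ce[i].round(1),"area",st[i,4],"wing yaw %.1f -> nut %.2f rad"%(t,np.radians(val)))
E
python3 - <<'E'
from nuts import *
for n in("side","top"): angles(n,arm.get_image(n)[0])
E
```

```text
side A px [319.8 185.5] area 47 wing yaw 151.5 -> nut 0.70 rad
side B px [346.6 171.3] area 49 wing yaw 51.5 -> nut 0.87 rad
side C px [325.5 153.1] area 105 wing yaw 159.5 -> nut 0.56 rad
side D px [300.4 166.5] area 52 wing yaw 50.0 -> nut 0.90 rad
top A px [334.6 175.1] area 41 wing yaw 151.5 -> nut 0.70 rad
top B px [362.8 194.3] area 50 wing yaw 54.0 -> nut 0.83 rad
top C -
top D -
```

A is at 0.70, B and D at 0.83–0.90, all half way, with the key on C. Continue C to home.

```bash
python3 -m pendant '[[[-0.0008,0.0005,0],[0,0,4],0.0],[[0,0,0],[0,0,8],0.0],[[0,0,0],[0,0,8],0.0],[[0,0,0],[0,0,8],0.0],[[0,0,0],[0,0,8],0.0],[[0,0,0],[0,0,6],0.0],[[0,0,0],[0,0,2],0.0],[[0,0,0],[0,0,0],0.0]]' 60 && python3 plan.py .568 -.1992 .138 99 1
```

```text
clock: 18.35
position: [0.5706, -0.1987, 0.1076]
ee_rot: [2.034, 2.392, 0.003]
force: [3.9, 3.1, -3.0]
width: 0.256
t 18.35 p [ 0.5706 -0.1987  0.1076] yaw 99.25 tilt 0.14 q [ 0.56  0.57 -0.46  1.73  0.3   0.91  0.14] F [ 3.9  3.1 -3. ] T [ 0.63 -1.31  0.09] w 0.0235
[-0.0, -2.6, -30.4] [0.14, -0.03, 0.25]
```

```bash
python3 -m pendant '[[[0.001,0.0015,0],[0,0,-2],0.0],[[0,0,-0.006],[0,0,0],0.0],[[0,0,-0.012],[0,0,0],0.0],[[0,0,-0.013],[0,0,0],0.0]]' 60 && python3 plan.py .543 -.0742 .138 146.8 6
python3 - <<'E'
from nuts import *
im,_=shot("side","s13"); crop(im,(325,155),130,100,6,"s13c"); angles("side",im)
E
```

```text
clock: 18.85
position: [0.5704, -0.1988, 0.1393]
ee_rot: [1.996, 2.426, -0.001]
force: [-0.6, -0.4, -2.8]
width: 0.255
t 18.85 p [ 0.5704 -0.1988  0.1393] yaw 101.09 tilt 0.02 q [ 0.57  0.53 -0.48  1.7   0.28  0.98  0.19] F [-0.6 -0.4 -2.8] T [ 0.01 -0.12  0.01] w 0.0234
[21.3, -0.5, 0.2] [-0.02, 0.01, -7.62]
[21.1, 2.3, 0.2] [-0.0, 0.0, -7.62]
[20.6, 5.1, 0.2] [0.0, 0.0, -7.62]
[19.8, 7.8, 0.2] [0.0, 0.0, -7.62]
[18.6, 10.4, 0.2] [-0.0, 0.0, -7.62]
[17.0, 12.7, 0.2] [0.0, 0.0, -7.62]
side A px [319.8 185.4] area 49 wing yaw 151.0 -> nut 0.71 rad
side B px [346.7 171.2] area 50 wing yaw 52.5 -> nut 0.85 rad
side C px [328.6 148.2] area 64 wing yaw 97.5 -> nut 1.64 rad
side D px [300.4 166.5] area 52 wing yaw 50.0 -> nut 0.90 rad
```

View pics/s13c.png

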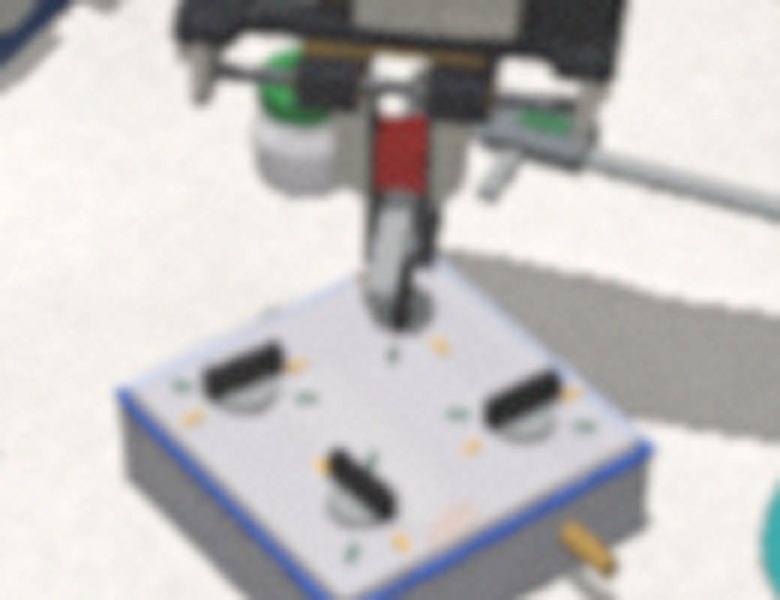

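```bash
python3 plan.py .5435 -.073 .138 150.5 7
```

```text
t 18.90 p [ 0.5715 -0.1989  0.1412] yaw 101.09 tilt 0.15 q [ 0.57  0.53 -0.48  1.7   0.28  0.98  0.19] F [ 1.4 -0.3 -0.7] T [ 0.01 -0.2  -0.01] w 0.0234
[18.4, -0.5, 0.4] [0.12, 0.09, -7.06]
[18.3, 1.8, 0.5] [0.0, 0.0, -7.06]
[18.0, 4.0, 0.5] [0.0, 0.0, -7.06]
[17.3, 6.2, 0.5] [0.0, 0.0, -7.06]
[16.4, 8.3, 0.5] [0.0, 0.0, -7.06]
[15.3, 10.3, 0.5] [-0.0, 0.0, -7.06]
[13.9, 12.1, 0.5] [-0.0, 0.0, -7.06]
```

```bash
python3 -m pendant '[[[0.014,0,0],[0,0,-5],0.0],[[0.0185,0.001,0],[0,0,-7],0.0],[[0.018,0.004,0],[0,0,-7],0.0],[[0.0175,0.006,0],[0,0,-7],0.0],[[0.0165,0.008,0],[0,0,-7],0.0],[[0.0155,0.01,0],[0,0,-7],0.0],[[0.014,0.011,0],[0,0,-7],0.0],[[0.004,0.003,0],[0,0,-2],0.0],[[0,0,0],[0,0,0],0.0]]' 60 && python3 plan.py .5435 -.073 .138 150.5 1
python3 - <<'E'
from nuts import *
im,_=shot("side","s14"); crop(im,(325,155),130,100,6,"s14c"); angles("side",im)
E
```

```text
clock: 20.02
position: [0.5439, -0.0728, 0.1385]
ee_rot: [0.813, 3.034, -0.001]
force: [-0.1, -0.5, -2.4]
width: 0.257
t 20.02 p [ 0.5439 -0.0728  0.1385] yaw 150.00 tilt 0.03 q [ 0.55  0.51 -0.72  1.82  0.4   0.96  0.71] F [-0.1 -0.5 -2.4] T [ 0.04 -0.13 -0.01] w 0.0236
[0.2, -0.4, 0.5] [-0.01, 0.03, -0.5]
side A px [317.7 180. ] area 140 wing yaw 131.5 -> nut 1.05 rad
side B px [346.8 171.6] area 60 wing yaw 54.0 -> nut 0.83 rad
side C -
side D -
```

View pics/s14c.png

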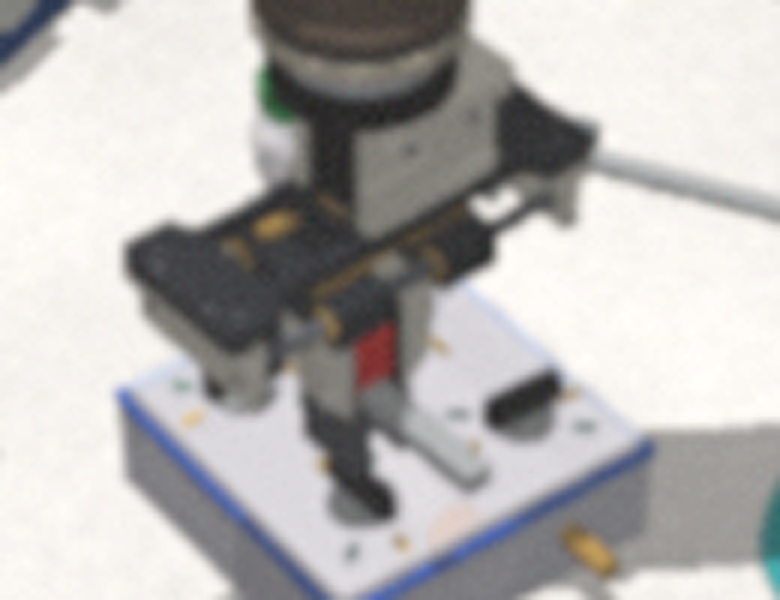

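```bash
python3 -m pendant '[[[0,0,0.007],[0,0,-0.5],0.0],[[0,0,0.008],[0,0,0],0.0],[[0,0,0.006],[0,0,0],0.0],[[0,0,0.005],[0,0,0],0.0],[[0,0,0.003],[0,0,0],0.0],[[0,0,0.002],[0,0,0],0.0],[[0,0,0],[0,0,0],0.0]]' 60 && python3 plan.py .5435 -.073 .138 150.5 1
```

```text
clock: 20.95
position: [0.5438, -0.0723, 0.1072]
ee_rot: [0.797, 3.039, -0.0]
force: [0.3, 0.1, -1.4]
width: 0.256
t 20.95 p [ 0.5438 -0.0723  0.1072] yaw 150.60 tilt 0.00 q [ 0.53  0.54 -0.7   1.86  0.44  0.9   0.69] F [ 0.3  0.1 -1.4] T [ 0.02 -0.18  0.01] w 0.0235
[-0.0, -0.8, -30.8] [-0.0, 0.0, 0.1]
```

```bash
python3 -m pendant '[[[0,0,0],[0,0,4],0.0],[[0,0,0],[0,0,8],0.0],[[0,0,0],[0,0,8],0.0],[[0,0,0],[0,0,8],0.0],[[0,0,0],[0,0,8],0.0],[[0,0,0],[0,0,8],0.0],[[0,0,0],[0,0,6],0.0],[[0,0,0],[0,0,2],0.0],[[0,0,0],[0,0,0],0.0]]' 60 && python3 plan.py .5435 -.073 .138 98.6 1
python3 - <<'E'
from nuts import *
im,_=shot("side","s15"); crop(im,(325,155),130,100,6,"s15c"); angles("side",im)
E
```

```text
clock: 22.08
position: [0.5452, -0.0723, 0.1077]
ee_rot: [2.046, 2.381, 0.003]
force: [5.3, -0.5, -4.9]
width: 0.259
t 22.07 p [ 0.5452 -0.0723  0.1077] yaw 98.67 tilt 0.16 q [ 0.38  0.49 -0.47  1.87  0.29  0.85 -0.08] F [ 5.3 -0.5 -4.9] T [-0.12 -1.39  0.08] w 0.0238
[-0.5, -1.7, -30.3] [0.15, 0.03, 0.07]
side A px [322.5 185.7] area 50 wing yaw 97.5 -> nut 1.64 rad
side B px [345.3 171.5] area 49 wing yaw 80.0 -> nut 0.37 rad
side C -
side D -
```

View pics/s15c.png

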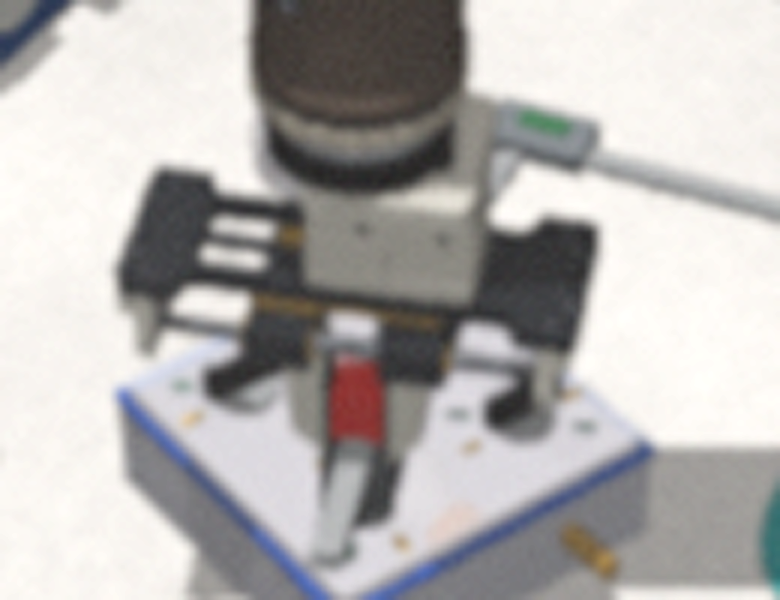

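```bash
python3 -m pendant '[[[0,0.0015,0],[0,0,1],0.0],[[0,0,0],[0,0,-3],0.0],[[0,0,-0.007],[0,0,0],0.0],[[0,0,-0.013],[0,0,0],0.0],[[0,0,-0.012],[0,0,0],0.0]]' 60 && python3 plan.py .4938 -.1485 .139 53 6
```

```text
clock: 22.75
position: [0.5453, -0.0721, 0.1404]
ee_rot: [2.007, 2.416, 0.0]
force: [0.5, 0.0, -2.5]
width: 0.256
t 22.75 p [ 0.5453 -0.0721  0.1404] yaw 100.57 tilt 0.01 q [ 0.4   0.45 -0.49  1.83  0.26  0.92 -0.03] F [ 0.5  0.  -2.5] T [-0.01 -0.13  0.04] w 0.0235
[-10.9, -10.8, 0.2] [0.01, 0.01, 7.93]
[-12.3, -9.2, 0.2] [0.0, -0.0, 7.93]
[-13.5, -7.4, 0.2] [0.0, -0.0, 7.93]
[-14.4, -5.4, 0.2] [0.0, -0.0, 7.93]
[-15.0, -3.4, 0.2] [-0.0, -0.0, 7.93]
[-15.3, -1.3, 0.2] [-0.0, -0.0, 7.93]
```

```bash
python3 -m pendant '[[[-0.008,-0.008,0],[0,0,6],0.0],[[-0.012,-0.01,0],[0,0,8],0.0],[[-0.013,-0.008,0],[0,0,8],0.0],[[-0.014,-0.006,0],[0,0,8],0.0],[[-0.015,-0.004,0],[0,0,8],0.0],[[-0.014,-0.002,0],[0,0,7],0.0],[[-0.006,0,0],[0,0,2.5],0.0],[[0,0,0],[0,0,0],0.0]]' 60 && python3 plan.py .4938 -.1485 .139 53 1
python3 - <<'E'
from nuts import *
from kov import *
im,_=shot("side","s16"); angles("side",im)
key_overlay(im,"side",[(.4924,-.1488,np.radians(54),(0,255,0))],"s16o",(325,155))
im,_=shot("top","t16"); angles("top",im)
E
```

```text
clock: 23.75
position: [0.4923, -0.1486, 0.1397]
ee_rot: [2.809, 1.405, 0.001]
force: [-0.5, 0.0, -2.1]
width: 0.257
t 23.75 p [ 0.4923 -0.1486  0.1397] yaw 53.15 tilt 0.03 q [ 0.41  0.37 -0.29  1.93  0.14  0.86 -0.59] F [-0.5  0.  -2.1] T [-0.01 -0.08 -0.  ] w 0.0236
[1.0, 1.2, 0.7] [0.03, -0.01, 0.15]
side A px [319.8 185.7] area 22 wing yaw 104.0 -> nut 1.53 rad
side B px [349.2 165.6] area 172 wing yaw 81.0 -> nut 0.36 rad
side C px [326.6 155. ] area 30 wing yaw 106.5 -> nut 1.48 rad
side D px [300.3 166.6] area 54 wing yaw 49.5 -> nut 0.91 rad
top A px [333.7 175.5] area 44 wing yaw 106.5 -> nut 1.48 rad
top B -
top C -
top D px [353.2 148.4] area 55 wing yaw 52.0 -> nut 0.86 rad
```

View pics/s16o.png

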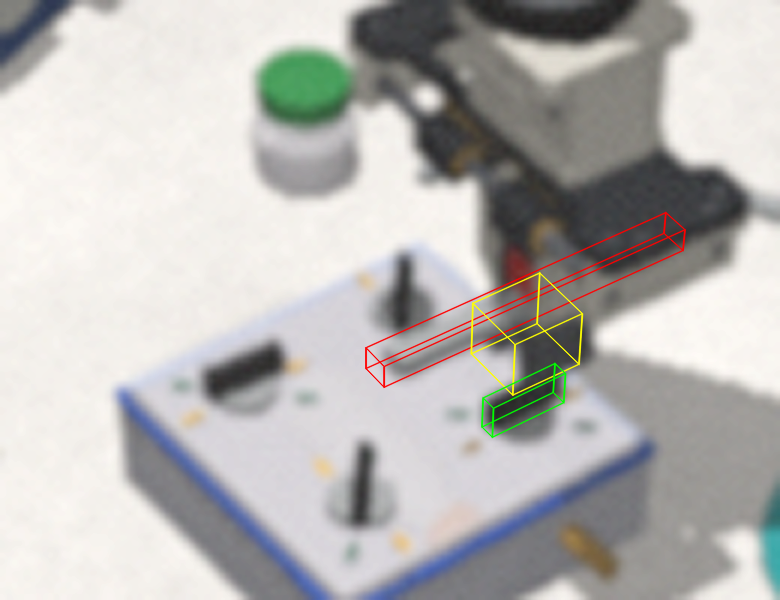

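A and C now point at the centre; the estimates are 1.48–1.53. Step 3 depends on this, so I'll check the wing directions against the green marks more closely.

```bash
python3 - <<'E'
from nuts import *
for n in("side","top"):
    im,_=arm.get_image(n)
    f=im.astype(float); hsv=cv2.cvtColor(im,cv2.COLOR_RGB2HSV)
    # green marks near each visible nut
    exc=f[...,1]-np.maximum(f[...,0],f[...,2])
    for k in "AC":
        u,v=proj(n,[[*N[k],.064]])[0]
        yy,xx=np.mgrid[0:400,0:640]; rr=np.hypot(xx-u,yy-v)
        g=((exc>6)&(rr<20)).astype(np.uint8); nl,lab,st,ce=cv2.connectedComponentsWithStats(g)
        marks=[]
        for i in range(1,nl):
            if st[i,4]>=2:
                w=exc*(lab==i); c=np.array([(xx*w).sum(),(yy*w).sum()])/w.sum(); X=on_z(n,[c],.064)[0]
                dd=X[:2]-np.array(N[k]); marks.append(X); print(n,k,"green",c.round(1),st[i,4],"d",np.hypot(*dd).round(3),"az %.1f"%(np.degrees(np.arctan2(dd[1],dd[0]))%180))
        if len(marks)==2: e=marks[0]-marks[1]; print("   line yaw %.1f"%(np.degrees(np.arctan2(e[1],e[0]))%180))
        # weighted darkness wing
        dark=np.clip(90-f.max(2),0,None)*((rr<14)); ys,xs=np.nonzero(dark>35)
        if len(xs)>5:
            q=on_z(n,np.c_[xs,ys],.082)[:,:2]; t=q-q.mean(0); e_,V=np.linalg.eigh(t.T@t); vv=V[:,1]; print("   wing raw yaw %.1f n %d"%(np.degrees(np.arctan2(vv[1],vv[0]))%180,len(xs)))
    crop(im,proj(n,[[.557,-.136,.07]])[0],80,60,10,f"z_{n}")
E
```

```text
wing raw yaw 106.6 n 20
   wing raw yaw 105.3 n 25
top A green [323.5 178. ] 2 d 0.025 az 98.6
   wing raw yaw 106.2 n 51
   wing raw yaw 154.3 n 612
```

View pics/z_top.png

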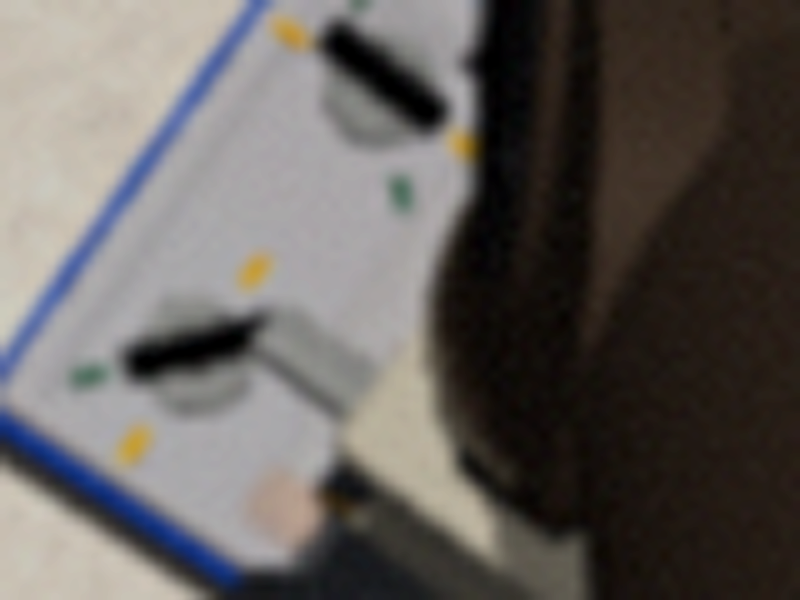

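View pics/z_side.png

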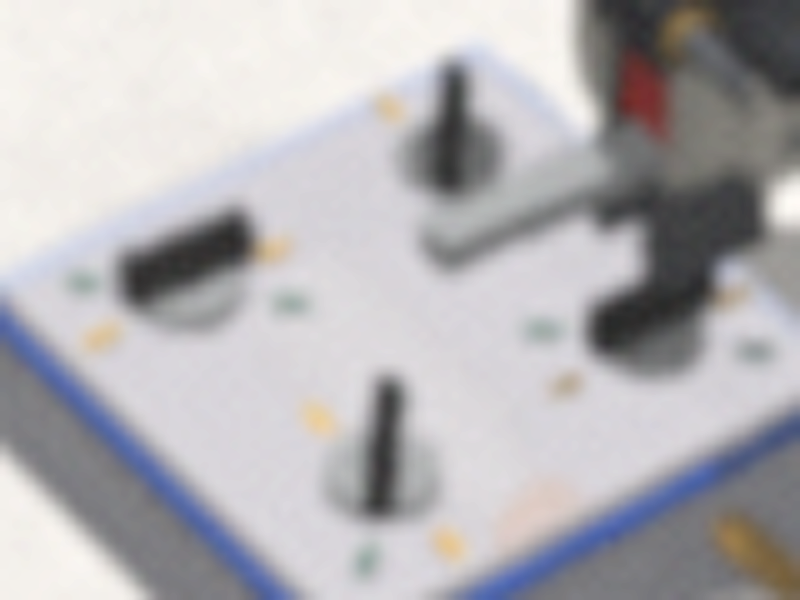

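Both wings sit about 4–5° short of the green line (≈1.49 rad), and the limit is 1.38, so step 3 stands. Now B.

```bash
python3 -m pendant '[[[0.0005,0.001,0.007],[0,0,0],0.0],[[0,0,0.008],[0,0,0],0.0],[[0,0,0.007],[0,0,0],0.0],[[0,0,0.005],[0,0,0],0.0],[[0,0,0.003],[0,0,0],0.0],[[0,0,0.002],[0,0,0],0.0],[[0,0,0],[0,0,0],0.0]]' 60 && python3 plan.py .4938 -.1485 .138 53 1
```

```text
clock: 24.82
position: [0.4942, -0.1493, 0.1074]
ee_rot: [2.809, 1.403, 0.002]
force: [4.5, -3.8, -3.4]
width: 0.26
t 24.82 p [ 0.4942 -0.1493  0.1074] yaw 53.09 tilt 0.12 q [ 0.4   0.42 -0.28  1.96  0.16  0.78 -0.61] F [ 4.5 -3.8 -3.4] T [-0.93 -1.34  0.11] w 0.0239
[0.4, -0.8, -30.6] [0.11, -0.03, 0.09]
```

```bash
python3 -m pendant '[[[0,0.002,0],[0,0,0],0.0],[[0,0,0],[0,0,0],0.0]]' 60 && python3 plan.py .4938 -.1485 .138 53 1
```

```text
clock: 25.08
position: [0.4944, -0.1497, 0.107]
ee_rot: [-2.809, -1.404, 0.001]
force: [1.0, -1.0, -1.9]
width: 0.256
t 25.07 p [ 0.4944 -0.1497  0.107 ] yaw 53.11 tilt 0.06 q [ 0.4   0.42 -0.28  1.96  0.16  0.79 -0.61] F [ 1.  -1.  -1.9] T [-0.23 -0.26  0.01] w 0.0235
[0.6, -1.2, -31.0] [-0.06, 0.02, 0.11]
```

```bash
python3 -m pendant '[[[0,0,0],[0,0,4],0.0],[[0,0,0],[0,0,8],0.0],[[0,0,0],[0,0,8],0.0],[[0,0,0],[0,0,8],0.0],[[0,0,0],[0,0,8],0.0],[[0,0,0],[0,0,7],0.0],[[0,0,0],[0,0,3],0.0],[[0,0,0],[0,0,1.5],0.0],[[0,0,0],[0,0,0],0.0]]' 60 && python3 plan.py .4938 -.1485 .138 5.6 1
```

```text
clock: 26.2
position: [0.4956, -0.1508, 0.1075]
ee_rot: [3.137, 0.152, 0.002]
force: [3.0, -5.1, -2.3]
width: 0.257
t 26.20 p [ 0.4956 -0.1508  0.1075] yaw 5.56 tilt 0.12 q [ 0.25  0.4  -0.07  1.97  0.04  0.77 -1.32] F [ 3.  -5.1 -2.3] T [-1.18 -0.84  0.05] w 0.0236
[-1.5, -2.4, -30.5] [0.08, -0.09, -0.04]
```

```bash
python3 -m pendant '[[[0.001,0.002,0],[0,0,-2],0.0],[[0,0,0],[0,0,-1],0.0],[[0,0,-0.007],[0,0,0],0.0],[[0,0,-0.013],[0,0,0],0.0],[[0,0,-0.013],[0,0,0],0.0]]' 60 && python3 plan.py .6193 -.1235 .140 51 7
python3 - <<'E'
from nuts import *
im,_=shot("side","s17"); angles("side",im); crop(im,(325,165),110,80,7,"s17c")
E
```

```text
clock: 26.82
position: [0.4962, -0.1518, 0.1414]
ee_rot: [3.133, 0.236, 0.001]
force: [-0.4, -0.1, -1.2]
width: 0.26
t 26.82 p [ 0.4962 -0.1518  0.1414] yaw 8.60 tilt 0.03 q [ 0.26  0.36 -0.09  1.93  0.04  0.85 -1.27] F [-0.4 -0.1 -1.2] T [-0.    0.02  0.02] w 0.0239
[18.0, -1.4, 0.2] [0.01, -0.03, -6.06]
[18.0, 0.5, 0.2] [0.0, 0.0, -6.06]
[17.9, 2.4, 0.2] [-0.0, 0.0, -6.06]
[17.5, 4.3, 0.2] [0.0, 0.0, -6.06]
[17.0, 6.1, 0.2] [-0.0, 0.0, -6.06]
[16.2, 7.9, 0.2] [-0.0, 0.0, -6.06]
[15.3, 9.6, 0.2] [0.0, 0.0, -6.06]
side A px [319.9 185.7] area 23 wing yaw 104.5 -> nut 1.52 rad
side B px [348.2 165.7] area 191 wing yaw 95.5 -> nut 0.10 rad
side C -
side D px [300.3 166.6] area 54 wing yaw 49.5 -> nut 0.91 rad
```

View pics/s17c.png

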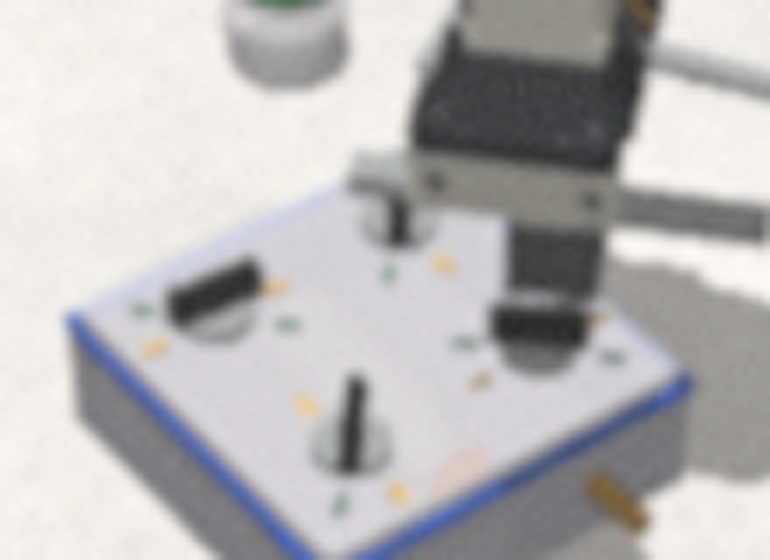

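B's wing is now parallel to its green marks (crop (465,343)–(612,357)). On to D.

```bash
python3 -m pendant '[[[0.013,-0.001,0],[0,0,-4],0.0],[[0.018,0,0],[0,0,-6],0.0],[[0.018,0.002,0],[0,0,-6],0.0],[[0.0175,0.004,0],[0,0,-6],0.0],[[0.017,0.006,0],[0,0,-6],0.0],[[0.0165,0.008,0],[0,0,-6],0.0],[[0.0155,0.009,0],[0,0,-6],0.0],[[0.006,0.002,0],[0,0,-2.5],0.0],[[0,0,0],[0,0,0],0.0]]' 60 && python3 plan.py .6193 -.1235 .140 51 1
python3 - <<'E'
from nuts import *
from kov import *
im,_=shot("side","s18"); angles("side",im)
key_overlay(im,"side",[(.6178,-.1235,np.radians(51),(0,255,0))],"s18o",(310,155))
im,_=shot("top","t18"); angles("top",im)
E
```

```text
clock: 28.0
position: [0.6201, -0.1232, 0.1403]
ee_rot: [-2.835, -1.354, 0.0]
force: [0.0, -0.2, -1.1]
width: 0.256
t 28.00 p [ 0.6201 -0.1232  0.1403] yaw 51.06 tilt 0.02 q [ 0.28  0.54 -0.25  1.64  0.16  0.98 -0.7 ] F [ 0.  -0.2 -1.1] T [-0.03 -0.08 -0.02] w 0.0235
[-0.7, -0.4, 0.3] [-0.02, -0.0, 0.06]
side A px [319.8 185.5] area 26 wing yaw 103.5 -> nut 1.53 rad
side B px [346.6 171.1] area 57 wing yaw 14.0 -> nut 1.53 rad
side C px [326.6 155. ] area 30 wing yaw 106.5 -> nut 1.48 rad
side D px [301.4 160.9] area 179 wing yaw 95.0 -> nut 0.11 rad
top A px [334.4 175.2] area 53 wing yaw 106.0 -> nut 1.49 rad
top B -
top C -
top D -
```

View pics/s18o.png

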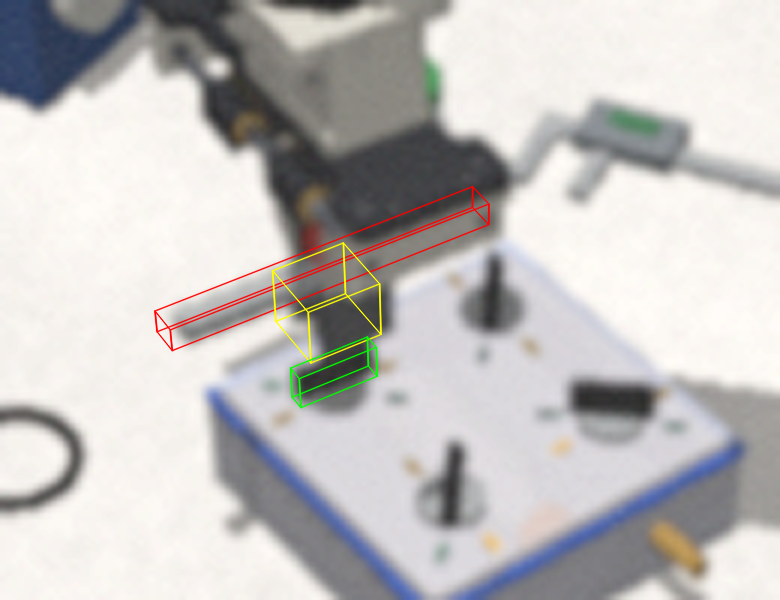

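```bash
python3 -m pendant '[[[-0.0005,0.0005,0.007],[0,0,0],0.0],[[0,0,0.008],[0,0,0],0.0],[[0,0,0.007],[0,0,0],0.0],[[0,0,0.005],[0,0,0],0.0],[[0,0,0.004],[0,0,0],0.0],[[0,0,0.002],[0,0,0],0.0],[[0,0,0],[0,0,0],0.0]]' 60 && python3 plan.py .6193 -.1235 .138 51 1
```

```text
clock: 28.98
position: [0.6204, -0.1242, 0.1072]
ee_rot: [-2.834, -1.355, -0.0]
force: [0.9, 0.5, -2.3]
width: 0.261
t 28.98 p [ 0.6204 -0.1242  0.1072] yaw 51.10 tilt 0.00 q [ 0.28  0.58 -0.25  1.67  0.17  0.92 -0.71] F [ 0.9  0.5 -2.3] T [-0.09 -0.05 -0.03] w 0.0240
[-0.1, -1.3, -30.8] [-0.0, -0.0, 0.1]
```

Engaged cleanly. Turn 46° to home.

```bash
python3 -m pendant '[[[0,0,0],[0,0,4],0.0],[[0,0,0],[0,0,8],0.0],[[0,0,0],[0,0,8],0.0],[[0,0,0],[0,0,8],0.0],[[0,0,0],[0,0,8],0.0],[[0,0,0],[0,0,6],0.0],[[0,0,0],[0,0,3],0.0],[[0,0,0],[0,0,1],0.0],[[0,0,0],[0,0,0],0.0]]' 60 && python3 plan.py .6193 -.1235 .138 5.2 1
```

```text
clock: 30.1
position: [0.6215, -0.1255, 0.1079]
ee_rot: [3.137, 0.139, 0.004]
force: [3.6, -4.3, -2.3]
width: 0.255
t 30.10 p [ 0.6215 -0.1255  0.1079] yaw 5.07 tilt 0.18 q [ 0.14  0.56 -0.04  1.68  0.03  0.9  -1.39] F [ 3.6 -4.3 -2.3] T [-1.05 -0.81  0.14] w 0.0234
[-2.0, -2.2, -30.1] [0.11, -0.15, -0.13]
```

```bash
python3 -m pendant '[[[0.001,0.002,0],[0,0,-2],0.0],[[0,0,0],[0,0,-1],0.0],[[0,0,-0.007],[0,0,0],0.0],[[0,0,-0.013],[0,0,0],0.0],[[0,0,-0.014],[0,0,0],0.0],[[0,0,-0.008],[0,0,0],0.0]]' 60 && python3 plan.py .451 .1545 .145 47 9
```

```text
clock: 30.85
position: [0.6222, -0.1262, 0.151]
ee_rot: [3.133, 0.222, 0.003]
force: [1.7, -0.2, -1.9]
width: 0.256
t 30.85 p [ 0.6222 -0.1262  0.151 ] yaw 8.10 tilt 0.11 q [ 0.15  0.52 -0.05  1.64  0.03  0.99 -1.34] F [ 1.7 -0.2 -1.9] T [ 0.   -0.08 -0.04] w 0.0235
[-14.4, -33.6, 0.6] [0.04, -0.11, -4.32]
[-11.9, -34.5, 0.7] [0.0, 0.0, -4.32]
[-9.2, -35.3, 0.7] [0.0, 0.0, -4.32]
[-6.5, -35.9, 0.7] [0.0, 0.0, -4.32]
[-3.8, -36.3, 0.7] [-0.0, 0.0, -4.32]
[-1.1, -36.5, 0.7] [0.0, 0.0, -4.32]
[1.7, -36.5, 0.7] [-0.0, 0.0, -4.32]
[4.4, -36.3, 0.7] [0.0, 0.0, -4.32]
[7.2, -35.8, 0.7] [-0.0, 0.0, -4.32]
```

```bash
python3 -m pendant '[[[-0.01,-0.02,0],[0,0,-2],0.0],[[-0.013,-0.034,0],[0,0,-4.5],0.0],[[-0.011,-0.035,0],[0,0,-4.5],0.0],[[-0.008,-0.036,0],[0,0,-4.5],0.0],[[-0.005,-0.036,0],[0,0,-4.5],0.0],[[-0.002,-0.0365,0],[0,0,-4.5],0.0],[[0.0005,-0.0365,0],[0,0,-4.5],0.0],[[0.003,-0.036,0],[0,0,-4.5],0.0],[[0.006,-0.034,0.004],[0,0,-4.5],0.0],[[0.004,-0.018,0.005],[0,0,-1],0.0]]' 60 && python3 plan.py .451 .1545 .045 47 5
python3 - <<'E'
from nuts import *
im,_=shot("side","s19"); angles("side",im); crop(im,(325,165),110,80,7,"s19c")
im,_=shot("top","t19"); angles("top",im)
E
```

```text
clock: 32.1
position: [0.4458, 0.156, 0.1407]
ee_rot: [-2.878, -1.258, -0.002]
force: [0.9, -1.0, -2.5]
width: 0.258
t 32.10 p [0.4458 0.156  0.1407] yaw 47.23 tilt 0.06 q [-0.19  0.31 -0.32  2.02  0.13  0.82 -1.33] F [ 0.9 -1.  -2.5] T [-0.09 -0.1  -0.  ] w 0.0237
[0.5, 1.0, 19.1] [0.02, -0.06, 0.05]
[0.5, 1.0, 19.1] [-0.0, -0.0, 0.05]
[0.5, 1.0, 19.1] [0.0, -0.0, 0.05]
[0.5, 1.0, 19.1] [-0.0, -0.0, 0.05]
[0.5, 1.0, 19.1] [0.0, -0.0, 0.05]
side A -
side B -
side C -
side D -
top A px [334.4 175.3] area 51 wing yaw 105.0 -> nut 1.51 rad
top B px [362.7 193.9] area 53 wing yaw 14.0 -> nut 1.53 rad
top C px [381.  166.9] area 55 wing yaw 107.5 -> nut 1.46 rad
top D px [352.9 148.2] area 48 wing yaw 12.0 -> nut 1.56 rad
```

View pics/s19.png

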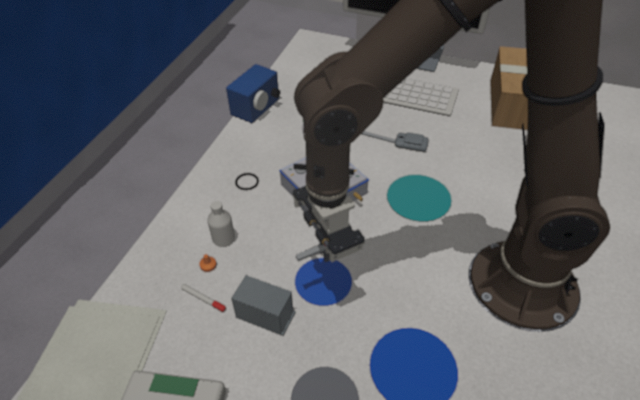

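View pics/s19c.png

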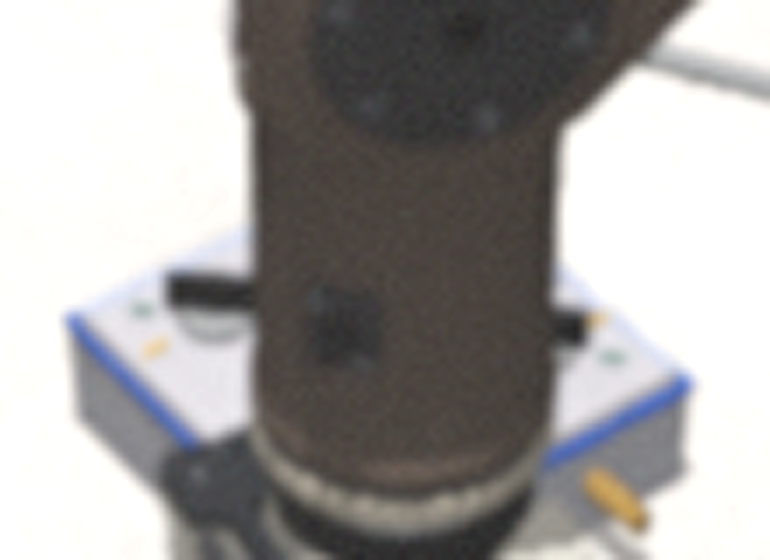

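All four read home from above (1.46–1.56). The key is over the pad, so lower it.

```bash
python3 -m pendant '[[[0.0015,0.003,0.015],[0,0,0],0.0],[[0.001,0.002,0.025],[0,0,0],0.0],[[0,0,0.025],[0,0,0],0.0],[[0,0,0.018],[0,0,0],0.0],[[0,0,0.01],[0,0,0],0.0],[[0,0,0.004],[0,0,0],0.0],[[0,0,0.002],[0,0,0],0.0],[[0,0,0],[0,0,0],0.0]]' 60 && python3 plan.py .451 .1545 .0388 47 1
```

```text
clock: 33.2
position: [0.4521, 0.153, 0.0415]
ee_rot: [2.88, 1.255, 0.001]
force: [0.3, 0.7, -2.7]
width: 0.259
t 33.20 p [0.4521 0.153  0.0415] yaw 47.09 tilt 0.04 q [-0.23  0.47 -0.27  2.1   0.22  0.59 -1.4 ] F [ 0.3  0.7 -2.7] T [-0.03 -0.03 -0.01] w 0.0238
[0.4, -1.9, 2.7] [0.02, -0.04, 0.09]
```

```bash
python3 -m pendant '[[[0,0,0.0012],[0,0,0],0.0],[[0,0,0.001],[0,0,0],0.0],[[0,0,0.0007],[0,0,0],0.0],[[0,0,0],[0,0,0],0.0]]' 60 && python3 plan.py .451 .1545 .0388 47 1
python3 - <<'E'
from h import *
im,d=shot("side","s20"); crop(im,(320,275),130,100,6,"s20c")
E
```

```text
clock: 33.7
position: [0.452, 0.153, 0.0387]
ee_rot: [2.88, 1.255, 0.001]
force: [-2.3, -0.6, 5.3]
width: 0.256
t 33.70 p [0.452  0.153  0.0387] yaw 47.10 tilt 0.03 q [-0.23  0.48 -0.27  2.11  0.22  0.58 -1.41] F [-2.3 -0.6  5.3] T [-0.19  0.29  0.06] w 0.0235
[0.5, -1.8, -0.1] [0.02, -0.02, 0.1]
```

View pics/s20c.png

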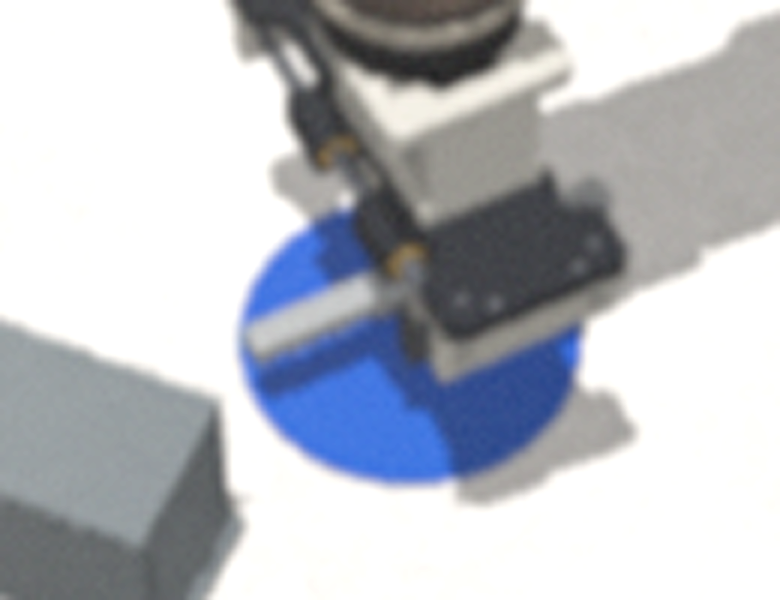

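Contact: the head is on the pad. Release and lift straight away.

```bash
python3 -m pendant '[[[0,0,-0.0005],[0,0,0],0.0],[[0,0,0],[0,0,0],0.03],[[0,0,0],[0,0,0],0.06],[[0,0,0],[0,0,0],0.06],[[0,0,-0.01],[0,0,0],0.06],[[0,0,-0.025],[0,0,0],0.06],[[0,0,-0.035],[0,0,0],0.06],[[0,0,-0.035],[0,0,0],0.06],[[0,0,-0.03],[0,0,0],0.06],[[0,0,-0.02],[0,0,0],0.06]]' 30 && python3 plan.py .38 -.05 .22 47 6
```

```text
clock: 35.0
position: [0.4521, 0.1532, 0.1961]
ee_rot: [2.88, 1.255, 0.003]
force: [0.4, -0.6, -0.0]
width: 0.651
t 35.00 p [0.4521 0.1532 0.1961] yaw 47.11 tilt 0.13 q [-0.16  0.25 -0.33  1.94  0.1   0.96 -1.29] F [ 0.4 -0.6 -0. ] T [-0.02 -0.04  0.02] w 0.0597
[-33.0, 14.3, -4.0] [0.06, -0.11, 0.02]
[-33.0, 14.3, -4.0] [0.0, -0.0, 0.02]
[-33.0, 14.3, -4.0] [0.0, -0.0, 0.02]
[-33.0, 14.3, -4.0] [0.0, -0.0, 0.02]
[-33.0, 14.3, -4.0] [-0.0, -0.0, 0.02]
[-33.0, 14.3, -4.0] [0.0, -0.0, 0.02]
```

```bash
python3 - <<'E'
from nuts import *
im,d=shot("side","s21"); angles("side",im); crop(im,(320,270),130,100,6,"s21c")
im,_=shot("top","t21"); angles("top",im)
E
```

```text
side A -
side B -
side C -
side D -
top A px [334.4 175.3] area 49 wing yaw 105.0 -> nut 1.51 rad
top B px [362.7 194.1] area 52 wing yaw 13.5 -> nut 1.53 rad
top C px [381.2 166.8] area 52 wing yaw 106.5 -> nut 1.48 rad
top D px [352.9 148.2] area 48 wing yaw 12.0 -> nut 1.56 rad
```

View pics/s21c.png

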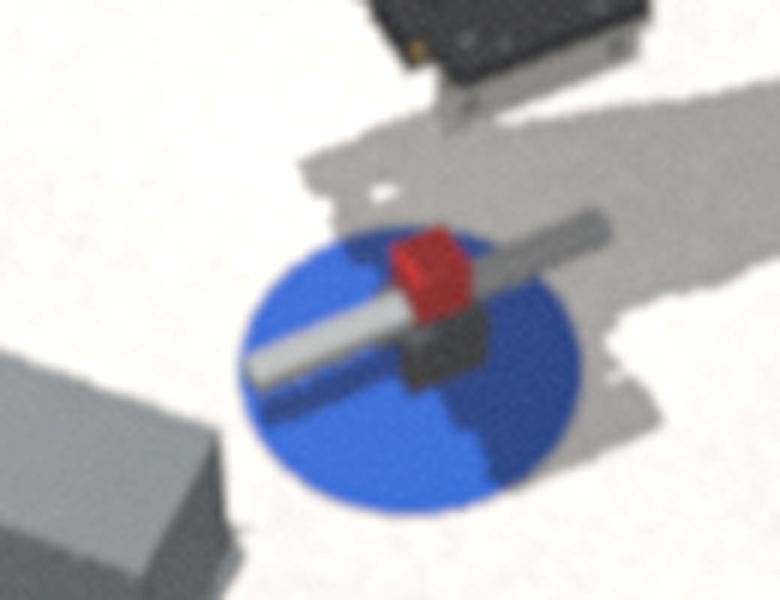

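View pics/t21.png

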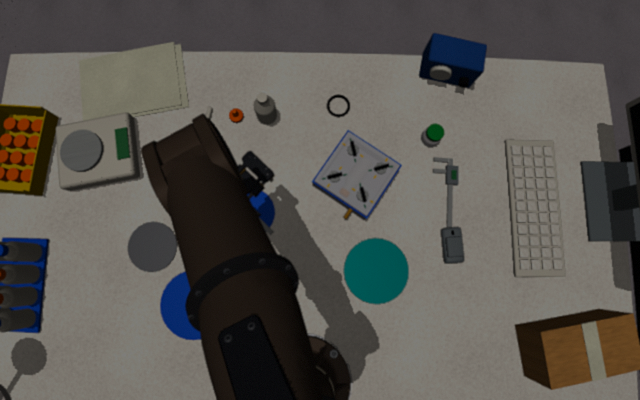

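The key stands upright and free on the small blue pad, its head at crop (445,350). All four wings point at the centre (1.48–1.56 rad), and the bystanders are where they were. Handing in.

```bash
python3 -m pendant '[[[0,0,0],[0,0,0],0.06],[[0,0,0],[0,0,0],0.06]]' && python3 -c "
from cell import arm
print(arm.sign_off())"
```

```text
clock: 35.35
position: [0.4512, 0.1527, 0.1929]
ee_rot: [-2.88, -1.255, 0.003]
force: [-0.7, -0.2, -0.5]
width: 0.653
the job is handed in; nothing more can be done
None
```

I handed the job in at 35.4 s of the 72 s allowed. The key stands upright on the small blue pad and all four nuts are home by my last pictures. The system gave no verdict.

**What I did:**
1. I drew the key out by its arm, stood it on the pad, let go, and took it again by the red hub.
2. I turned the two loose nuts to about half way. The first measured 0.70 rad. The second was not read cleanly at half way because the key covered it. It was turned by the same amount and then taken on home without lifting the key.
3. I brought the four home in cross order: that second nut, its opposite, then the other two.
4. I put the key back on the pad and let go.

**Last checks:**
- **Nuts:** the top camera read 1.51, 1.53, 1.48 and 1.56 rad; the limit is 1.38. The first pair home sits about 4–5° short of the green marks, still within the limit.
- **Key:** the side camera shows it upright, near the middle of the pad, with the gripper lifted well clear.
- **Bystanders:** those visible in the last pictures look unmoved. I compared by eye only, and the marker was mostly hidden behind the arm.

**What disagreed:**
- The two cameras placed the cell about 4 mm apart in y. I corrected for that from the forces felt at the nuts.
- Side forces on the key reached about 6 N while turning.
- Some nut readings were wrong where the key or a finger covered the wing, and I took those again from a clear view. The one exception is the half-way reading in step 2.

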